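# Sweep the spacer rings through the gate into the catch slot

## Task

Three loose steel spacer rings for the microscope lie on the white parts tray. Push them with the fingertips along the deck, one after another (the next only once the last has settled in the slot), through the narrow gate in the tray's front fence so that all three drop into the catch slot beyond it; do not lift a ring off the deck. Leave the eyepiece that stands among them, and the things round the tray, standing where they are.

Things in the scene. Friction and masses are not known exactly. Their poses are not given: they have to be found in the camera images.
- tray: White parts tray, fixed, 316 mm wide; origin at worktop height, x from the gate toward its back, y along the front fence (gate at y=0), z up. Flat deck 45 mm above the worktop, x -55 to 122, y -152 to 152 mm; fence round it 12 mm above the deck. Rings and eyepiece stand in a fan about 120 mm from the gate, centres over 47 mm apart, in any order, at least 38 mm of free deck behind each one's edge
- gate (a point): middle of the gate in the tray's front fence (the side nearest the robot), on the deck's edge, at deck height, axes as the tray's. Gate 42 mm wide between two 8 mm round posts (14 mm tall), fence 6 mm thick (x 0 to -6 mm here). The deck ends here, flush with the fence's inner face: no floor in the gate. A ring whose centre goes some 8 mm past the edge tips and drops
- slot (a point): middle of the catch slot's floor, beyond the gate: open-topped pocket 53 mm (tray x) by 84 mm (tray y), its floor 4 mm above the worktop (41 mm below the deck), outer walls 5 mm thick and 57 mm high; axes as the tray's
- ring_a: First dark steel microscope spacer ring, loose, 28 mm outer diameter, 19 mm bore, 8 mm thick, about 22 g, lying flat on the tray deck at the start; origin at its centre, mid-height (4 mm above what it lies on), z = ring axis
- ring_b: Second dark steel microscope spacer ring, loose, 28 mm outer diameter, 19 mm bore, 8 mm thick, about 22 g, lying flat on the tray deck at the start; origin at its centre, mid-height (4 mm above what it lies on), z = ring axis
- ring_c: Third dark steel microscope spacer ring, loose, 28 mm outer diameter, 19 mm bore, 8 mm thick, about 22 g, lying flat on the tray deck at the start; origin at its centre, mid-height (4 mm above what it lies on), z = ring axis
- eyepiece: spare black microscope eyepiece, loose, 34 mm diameter, 48 mm high, standing on the tray deck among the rings; origin at the centre of its underside; to be left standing where it is
- oil_bottle: small brown dropper bottle, 27 mm diameter, 83 mm high, standing on the worktop beside the tray's left (+y) side; bystander; origin under its centre
- objective_can: black screw canister, 38 mm diameter, 57 mm high, standing on the worktop beside the tray's right (-y) side; bystander; origin under its centre
- coverslips: small blue carton, 34x34x22 mm, on the worktop left of the tray; bystander; origin under its centre
- petri_dish: shallow lidded dish, 62 mm diameter, 15 mm high, on the worktop right of the tray; bystander; origin under its centre
- specimen_cup: clear jar with a white lid, 58 mm diameter, 75 mm high, on the worktop right of the tray; bystander; origin under its centre
Not all that is in view belongs to the job. Leave any pink or yellow look-alike of the eyepiece alone.

How it is judged:
By the outcome, as a careful person would: the job done as asked, in the order asked, and still so for the second after the job is handed in, with the robot touching nothing.
It also fails if it takes over 64 s, if anything falls off the work surface, if the arm or the gripper's body presses on something with over 40 N, if the wrist force passes 120 N, or if a joint passes its speed limit or range.

## Robot

A 6-joint arm with a two-finger parallel gripper is mounted at the origin on a cart in front of the work surface, level with it; the furniture and walls round the work are solid. World frame = base frame: x ahead of the robot, y to its left, z up, the work surface at z = 0. Lengths are in m, angles in rad, forces in N, time in s.
With the tool pointing down it reaches from about 0.25 to 0.775 m from the base axis. Payload 4 kg.
Tool frame: the origin (TCP) lies between the finger pads; the fingertips stand 14 mm ahead of it and the grasp point (between the pads) lies 5 mm behind it; y points along the fingers, x is the direction in which the jaws open and shut, and the axes are right-handed (so a half turn about y gives the same grasp; the last joint's range is limited). The gripper opens to 94 mm and grips with 3 to 60 N. Pads are 16 mm wide; open, the fingers measure 119 mm over their backs; the gripper's body (75 mm by 177 mm) begins 78 mm behind the grasp point.
Start: joints at [1.123, 0.087, 1.371, -0, 1.684, -0.103], TCP at [0.186, 0.518, 0.196] pointing down, gripper open.
Joint ranges: [-3.1, 3.1], [-0.76, 2.03], [0.27, 2.55], [-1.08, 4.22], [0.17, 2.65], [-2.57, 2.57]. Speed limits (rad/s): [2.79, 2.79, 3.14, 3.14, 3.14, 3.14].

## Interface

Orientations are given as a unit quaternion [w, x, y, z].
In Python, from cell import manip gives the robot as it stands.
- The arm moves only by the tool move_arm, never from a script. Its argument "deltas" is a list of rows, each a list of 3 entries, a list of its own where there are three numbers: the turn, a rotation vector about the world's x, y, z in degrees, then the shift along the world's x, y, z in cm, then the closure in counts, from 0 (fully open) to 255 (shut). In form: [[[wx, wy, wz], [tx, ty, tz], jaw], ...]. A call has 1 to 12 rows; each row is the pose to reach, as a shift and turn from the pose measured when the call began; what a row does not reach only later rows make up. A row lasts 1/8 s, in which the tool goes at most 62.5 mm and 10.7 degrees, less where a joint would pass 70% of its speed; a pose out of reach is approached as far as the arm can. A call with a gripper value outside its range is refused whole. The fingers move at their own pace and stop on an object; "grip_force" is the grip in N (left out, the last holds). Time passes only in rows, so rows that repeat a pose let the fingers close. It gives the time, the measured TCP pose, the force and the opening at its end, in the units of the state.
- manip.get_state(): the state, without advancing time (a new reading comes with each control period).
- manip.camera(name): name is "scene" or "top"; returns a dict with "img" (420x560x3 uint8, red, green, blue), "z_map" (420x560 float32, m along the optical axis (not along the pixel's ray), 0 where there is no reading), "fx", "fy", "cx", "cy" (pixels), "dist" ([k1, k2, p1, p2, k3] as OpenCV has them; the pictures are not rectified), "origin" and "orientation" of the camera in the world. Camera axes: x right, y down, z forward; pixel columns grow to the right and rows downward; lengths in m; the calibration is good to about 2 mm. A picture is of the moment at which its call begins.
- manip.close_job(): hands the job in, once; it reports no verdict.
Trained networks look in a picture, given as the dict that the camera call returned (one of the last four; its "shot" number tells which), for a name from the list of things; names that differ only in an ending like _2 or _b are one class to them, and where a whole thing is asked for, a point or a joint stands for the part that bears it (a point fixed in the world has none). Each returns a list of dicts, best first, with "confidence" (0 to 1); they miss things now and then, are a little off and sometimes report something else, mostly with a low value. They report only what shows in the picture. A call takes as long as a camera call. They do not tell look-alikes from the thing itself.
- manip.cut_out(picture, query): "pixels" (420x560 bool, what is visible of it) and "pixel" ([row, column] in pixels, amid what is visible of it).
The state is a dict: "time": time; "qpos": joint angles; "dq": joint speeds; "joint_torque": joint torques, N m; "eef_pos": TCP position; "eef_rot": TCP orientation; "force": force on the tool from outside, world axes, zero at the start; "wrist_torque": the same for the moment, N m; "gripper_width": opening from 0.0 (shut) to 1.0 (fully open).
Only numpy, scipy, OpenCV 4.12 (cv2) and the standard library are available. Lean on these libraries where they do the work, as an engineer would, in place of code of your own. Each camera call takes 0.05 s, during which the arm holds its last target.

## Working session

There is one attempt and no reset: what is moved stays moved. The work goes in short steps, Python scripts to look and compute and a tool call to move; the robot and the scene stay as the last step left them, time stands still between calls to the robot, and variables do not carry over. Pictures are saved under pics/ and viewed, and the job is handed in when it is done.

Besides the shell and the picture viewer there is one more tool, called after ">>>" in YAML: its name, and indented under it one key for each argument. move_arm: Moves the arm, as the interface text tells. Its arguments: {"type":"object","properties":{"deltas":{"type":"array","items":{"type":"array"}},"grip_force":{"type":"number"}},"required":["deltas"]}

```bash
ls; mkdir -p pics
cat > h.py <<'E'
import numpy as np,cv2
from cell import manip
from scipy.spatial.transform import Rotation as R
def save(n,im): cv2.imwrite('pics/'+n,cv2.cvtColor(np.ascontiguousarray(im),cv2.COLOR_RGB2BGR))
def KD(c): return np.array([[c['fx'],0,c['cx']],[0,c['fy'],c['cy']],[0,0,1.]]),np.array(c['dist'],float)
def rot(c):
    o=np.array(c['orientation'],float)
    return o if o.shape==(3,3) else R.from_quat(o[[1,2,3,0]]).as_matrix()
def rays(c,uv):
    K,D=KD(c); p=cv2.undistortPoints(np.array(uv,float).reshape(-1,1,2),K,D).reshape(-1,2)
    return np.c_[p,np.ones(len(p))]
def plane(c,uv,z):
    d=rays(c,uv)@rot(c).T; o=np.array(c['origin']); t=(z-o[2])/d[:,2]; return o+d*t[:,None]
def cloud(c):
    v,u=np.mgrid[0:420,0:560]; r=rays(c,np.c_[u.ravel(),v.ravel()])
    z=c['z_map'].ravel(); P=(r*z[:,None])@rot(c).T+np.array(c['origin']); P[z==0]=np.nan
    return P.reshape(420,560,3)
def proj(c,P):
    K,D=KD(c); Rm=rot(c).T; return cv2.projectPoints(np.array(P,float).reshape(-1,1,3),cv2.Rodrigues(Rm)[0],-Rm@np.array(c['origin']),K,D)[0].reshape(-1,2)
E
python3 - <<'E'
from h import *
print(manip.get_state())
for n in('scene','top'):
    c=manip.camera(n); save(n+'0.png',c['img']); print(n,c['origin'],c['orientation'],c['fx'])
    for q in('ring_a','eyepiece','tray'):
        for d in manip.cut_out(c,q):
            P=cloud(c)[d['pixels']]; print(q,round(d['confidence'],2),d['pixel'],d['pixels'].sum(),np.nanmedian(P,0).round(3))
E
```

```text
pics
{'time': 0.0, 'qpos': array([ 1.12288004e+00,  8.79150084e-02,  1.37224457e+00, -2.19213883e-05,
        1.68361454e+00, -1.03123505e-01]), 'dq': array([ 3.05827582e-05, -1.01682033e-03, -1.53443592e-03, -1.08494015e-03,
       -2.61169853e-04, -1.58925779e-03]), 'joint_torque': array([ 1.06619533e-03, -3.40179420e+01, -3.02431297e+01,  7.19573814e-02,
        3.27373808e-02, -1.61691632e-04]), 'eef_pos': array([0.18567372, 0.51709879, 0.19523099]), 'eef_rot': array([-0.57797711,  0.57874342,  0.40614605, -0.40748486]), 'force': array([-0.67638024,  0.11630319, -0.09896246]), 'wrist_torque': array([ 0.03209213, -0.00234882, -0.01044766]), 'gripper_width': 1.0003743444994966}
scene [-0.36840842  0.80650235  0.8566256 ] [ 0.1868267  -0.32709521  0.81664805 -0.43725333] 546.7057054565823
ring_a 0.43 [215.2, 214.1] 3 [0.627 0.043 0.044]
eyepiece 0.74 [270.4, 234.4] 247 [0.415 0.16  0.037]
eyepiece 0.51 [223.4, 209.2] 240 [0.588 0.103 0.078]
tray 0.82 [227.5, 230.9] 6355 [0.548 0.046 0.044]
tray 0.57 [205.6, 260.4] 52 [ 0.57  -0.07   0.049]
top [ 0.20589993 -0.07805338  1.63103937] [ 0.07233463 -0.69904084  0.70855127 -0.06375512] 541.4885242177
ring_a 0.15 [202.4, 316.2] 152 [ 0.527 -0.172  0.054]
eyepiece 0.5 [182.9, 226.4] 96 [0.593 0.099 0.089]
eyepiece 0.49 [242.5, 208.6] 106 [0.421 0.155 0.045]
eyepiece 0.2 [179.2, 411.1] 343 [ 0.604 -0.45   0.071]
tray 0.68 [188.6, 256.8] 7280 [0.58  0.019 0.044]
```

Run:
```python
from h import *
for n,(r0,r1,c0,c1) in(('scene',(160,310,130,330)),('top',(140,270,190,340))):
    c=manip.camera(n); save(n+'1.png',cv2.resize(c['img'][r0:r1,c0:c1],(800 if n=='scene' else 690,600 if n=='scene' else 598),interpolation=cv2.INTER_CUBIC))
```

```text
(no output)
```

View pics/scene0.png

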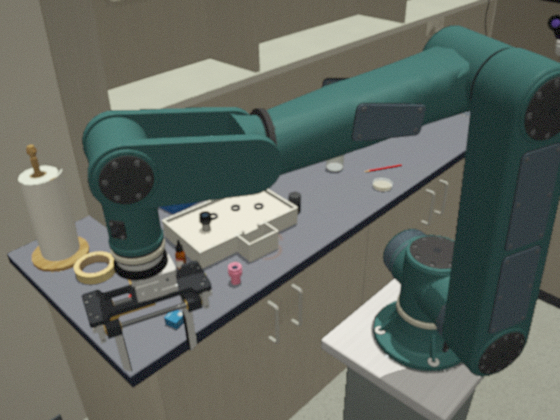

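View pics/scene1.png

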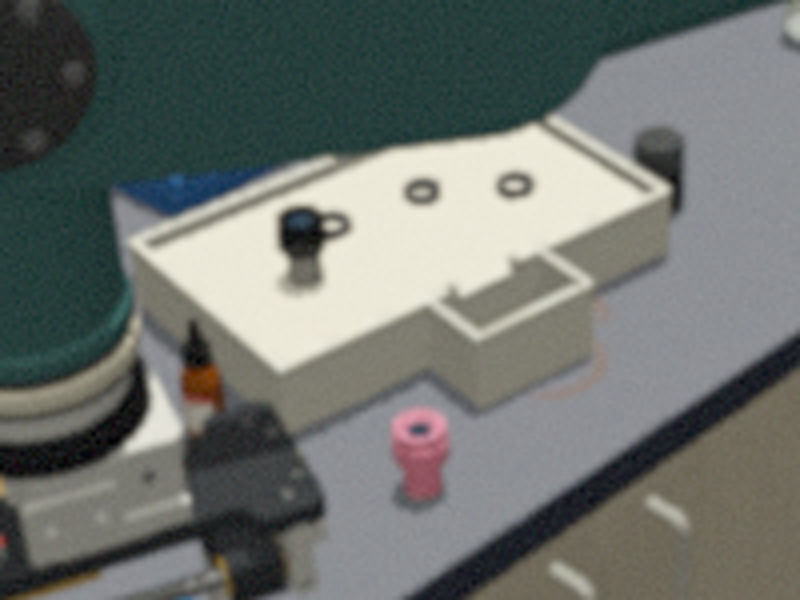

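View pics/top1.png

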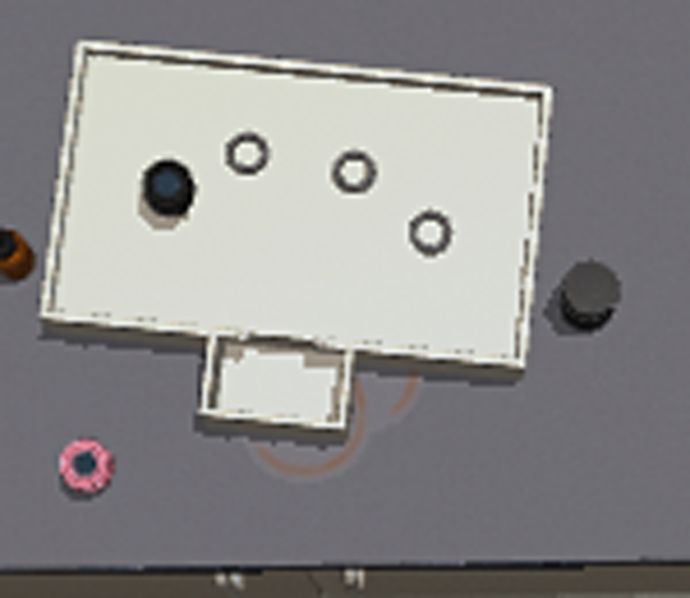

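```bash
cat > fit.py <<'E'
from h import *
from scipy.optimize import minimize
def fit(c):
    im=c['img'].astype(float); g=im.min(2); S=4
    r0,c0,H,W=140,190,130,150
    G=np.clip((g[r0:r0+H,c0:c0+W]-150)/60,0,1)
    # fill dark things inside
    m=(G>0.5).astype(np.uint8); cn,_=cv2.findContours(m,cv2.RETR_EXTERNAL,cv2.CHAIN_APPROX_NONE)
    b=max(cn,key=cv2.contourArea); f=np.zeros_like(m); cv2.drawContours(f,[b],-1,1,-1)
    inner=cv2.erode(f,np.ones((5,5))); G[inner>0]=1; G[cv2.dilate(f,np.ones((5,5)))==0]=0
    def ren(p):
        x,y,a=p[:3]; ca,sa=np.cos(a),np.sin(a)
        out=np.zeros((H*S,W*S),np.uint8)
        for poly in ([(-6,-158),(-6,158),(128,158),(128,-158)],[(-58,-47),(-58,47),(0,47),(0,-47)]):
            P=np.array([[x+ca*u/1e3-sa*v/1e3,y+sa*u/1e3+ca*v/1e3,0.057] for u,v in poly])
            q=(proj(c,P)-[c0,r0]+.5)*S-.5
            cv2.fillPoly(out,[np.round(q*16).astype(np.int32)],255,shift=4)
        return cv2.resize(out,(W,H),interpolation=cv2.INTER_AREA)/255.
    cost=lambda p:((ren(p)-G)**2).sum()
    r=min((minimize(cost,p0,method='Nelder-Mead',options=dict(initial_simplex=np.array(p0)+np.vstack([np.zeros(3),np.diag([.01,.01,.05])]),maxiter=300)) for p0 in ([.5,.02,-.1],[.51,.03,-.12])),key=lambda r:r.fun)
    save('fit.png',cv2.resize(np.hstack([np.abs(ren(r.x)-G),G])*255,None,fx=2.6,fy=2.6).astype(np.uint8)[...,None].repeat(3,2))
    return r.x,r.fun
def rings(c,guesses,zt=0.0525):
    out=[]
    for (u,v) in guesses:
        n=9; u0,v0=int(round(u)),int(round(v)); sub=c['img'][v0-n:v0+n+1,u0-n:u0+n+1].astype(float).mean(2)
        w=np.clip(190-sub,0,None)
        vv,uu=np.mgrid[-n:n+1,-n:n+1]; w[(uu**2+vv**2)>49]=0
        q=[u0+(w*uu).sum()/w.sum(),v0+(w*vv).sum()/w.sum()]
        out.append(plane(c,[q],zt-.003)[0])
    return out
E
python3 - <<'E'
from fit import *
c=manip.camera('top')
p,f=fit(c); print('tray',p.round(4),np.degrees(p[2]),f)
gu=[(190+x/4.6,140+y/4.6) for x,y in((247,153),(354,172),(430,233))]
ca,sa=np.cos(p[2]),np.sin(p[2])
P=cloud(c)
def T(w): d=w[:2]-p[:2]; return [round(1e3*(ca*d[0]+sa*d[1]),1),round(1e3*(-sa*d[0]+ca*d[1]),1)]
for q,r in zip(gu,rings(c,gu)): t=T(r);print('ring',r.round(4),t,np.hypot(*t),np.degrees(np.arctan2(r[1]-p[1],r[0]-p[0])))
for d in manip.cut_out(c,'eyepiece')[:3]:
    b=P[d['pixels']]; ys,xs=np.where(d['pixels']); w=plane(c,[[xs.mean(),ys.mean()]],.08)[0]; print('eye',w.round(3),T(w),d['confidence'],np.nanmax(b[:,2]))
# deck height
for u,v in((240,190),(260,200),(285,205)): print('deck',P[v,u].round(4))
s=manip.get_state();print(R.from_quat(s['eef_rot'][[1,2,3,0]]).as_matrix().round(3))
E
```

```text
tray [ 0.533   0.0258 -0.1461] -8.369616438005284 1752.0079277201075
ring [0.6254 0.0508 0.0495] [np.float64(87.7), np.float64(38.2)] 95.65840266280846 15.138802849571054
ring [ 0.6115 -0.0195  0.0495] [np.float64(84.2), np.float64(-33.4)] 90.58255902766271 -29.993994239720553
ring [ 0.5702 -0.0692  0.0495] [np.float64(50.6), np.float64(-88.6)] 102.03097568875836 -68.61729421307561
eye [0.595 0.098 0.08 ] [np.float64(51.0), np.float64(80.3)] 0.41 0.09838437953332191
deck [0.5739 0.0608 0.045 ]
deck [0.5435 0.001  0.0392]
deck [ 0.5261 -0.0739  0.0438]
[[ 0.338  0.    -0.941]
 [ 0.941  0.     0.338]
 [ 0.    -1.    -0.   ]]
```

View pics/fit.png

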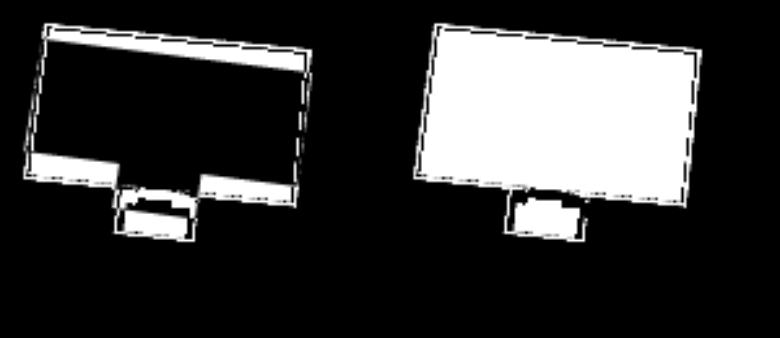

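```bash
sed -i 's/(128,158),(128,-158)/(183,158),(183,-158)/' fit.py
sed -i "s/G\[inner>0\]=1;/G[inner>0]=1; hull=np.zeros_like(m); cv2.drawContours(hull,[cv2.convexHull(b)],-1,1,-1); bb=cv2.boxPoints(cv2.minAreaRect(b));/" fit.py
# close holes in the slot
sed -i "s/    b=max(cn,key=cv2.contourArea)/    m=cv2.morphologyEx(m,cv2.MORPH_CLOSE,np.ones((9,9)));G=np.maximum(G,cv2.erode(m,np.ones((3,3))));cn,_=cv2.findContours(m,cv2.RETR_EXTERNAL,cv2.CHAIN_APPROX_NONE);b=max(cn,key=cv2.contourArea)/" fit.py
cat > m1.py <<'E'
from fit import *
c=manip.camera('top')
p,f=fit(c); print('tray',p.round(4),np.degrees(p[2]),f)
gu=[(190+x/4.6,140+y/4.6) for x,y in((247,153),(354,172),(430,233))]
ca,sa=np.cos(p[2]),np.sin(p[2])
P=cloud(c)
def T(w): d=w[:2]-p[:2]; return np.round([(1e3*(ca*d[0]+sa*d[1])),(1e3*(-sa*d[0]+ca*d[1]))],1)
for q,r in zip(gu,rings(c,gu)): t=T(r);print('ring',r.round(4),t,np.hypot(*t),np.degrees(np.arctan2(r[1]-p[1],r[0]-p[0])))
for d in manip.cut_out(c,'eyepiece')[:3]:
    b=P[d['pixels']]; ys,xs=np.where(d['pixels']); w=plane(c,[[xs.mean(),ys.mean()]],.085)[0]; print('eye',w.round(3),T(w),d['confidence'],np.nanmax(b[:,2]))
# overlay
im=cv2.resize(c['img'][140:270,190:340],None,fx=5,fy=5,interpolation=cv2.INTER_CUBIC)
def dr(pts,z,col):
    W=[[p[0]+ca*u/1e3-sa*v/1e3,p[1]+sa*u/1e3+ca*v/1e3,z] for u,v in pts]
    q=(proj(c,W)-[190,140]+.5)*5-.5; cv2.polylines(im,[q.round().astype(int)],True,col,1)
dr([(-6,-158),(-6,158),(183,158),(183,-158)],.057,(255,0,0))
dr([(0,-152),(0,152),(177,152),(177,-152)],.045,(0,0,255))
dr([(-58,-47),(-58,47),(0,47),(0,-47)],.057,(255,0,0))
dr([(0,-21),(-6,-21),(-6,21),(0,21)],.057,(0,160,0))
save('ov.png',im)
E
python3 m1.py
```

```text
tray [ 0.5036  0.0271 -0.1168] -6.6910897583845586 75.51489907727796
ring [0.6254 0.0508 0.0495] [118.2  37.8] 124.09705878867557 11.022700987190703
ring [ 0.6114 -0.0195  0.0495] [112.6 -33.7] 117.53488843743375 -23.34801092299783
ring [ 0.5702 -0.0692  0.0495] [ 77.4 -87.9] 117.12032274545696 -55.32906557137352
eye [0.45  0.225 0.085] [-76.5 190. ] 0.59 0.0543253680617819
eye [0.594 0.099 0.085] [81.3 81.4] 0.51 0.09768331418986853
```

View pics/ov.png

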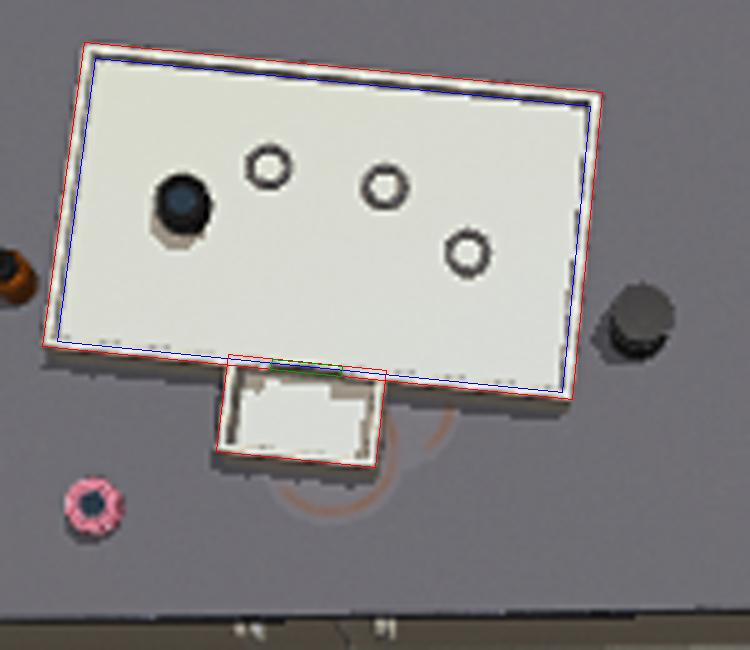

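>>> move_arm:
  deltas:
    - [[0, 0, 4], [4, -4, 0], 217]
    - [[0, 0, 8], [8, -8, 0], 217]
    - [[0, 0, 12], [12, -12, 0], 217]
    - [[0, 0, 16], [16, -16, 0], 217]
    - [[0, 0, 20], [20, -20, 0], 217]
    - [[0, 0, 24], [24, -24, 0], 217]
    - [[0, 0, 28], [28, -28, -1], 217]
    - [[0, 0, 32], [32, -32, -2], 217]
    - [[0, 0, 36], [36, -36, -3], 217]
    - [[0, 0, 37.7], [40, -40, -4], 217]
    - [[0, 0, 37.7], [44, -43, -4.5], 217]
    - [[0, 0, 37.7], [47, -45.6, -4.5], 217]
  grip_force: 20

```text
time: 2.2
eef_pos: [0.6569, 0.06, 0.1502]
eef_rot: [0.417, -0.416, -0.571, 0.572]
force: [0.3, -0.2, 0.2]
gripper_width: 0.147
```

```bash
cat > st.py <<'E'
from h import *
s=manip.get_state(); M=R.from_quat(s['eef_rot'][[1,2,3,0]]).as_matrix()
print(round(s['time'],2),'pos',s['eef_pos'].round(4),'zhead',np.degrees(np.arctan2(M[1,2],M[0,2])).round(2),'tilt',M[2].round(3),'F',s['force'].round(2),'w',round(s['gripper_width']*94,1),'q',s['qpos'].round(2))
E
python3 st.py
```

```text
2.2 pos [0.6569 0.06   0.1502] zhead -162.12 tilt [ 0.001 -1.     0.001] F [ 0.29 -0.18  0.2 ] w 13.9 q [ 0.01  0.35  1.15  0.    1.64 -1.88]
```

Run:
```python
from h import *
c=manip.camera('scene'); P=proj(c,[[.625,.05,.05]])[0]; print(P); u,v=P.astype(int)
save('s2.png',cv2.resize(c['img'][v-60:v+60,u-80:u+80],(800,600),interpolation=cv2.INTER_CUBIC))
c=manip.camera('top');P=proj(c,[[.625,.05,.05]])[0]; print(P); u,v=P.astype(int)
save('t2.png',cv2.resize(c['img'][v-60:v+60,u-80:u+80],(800,600),interpolation=cv2.INTER_CUBIC))
```

```text
[212.73847605 215.56691754]
[243.47568636 173.08393523]
```

View pics/s2.png

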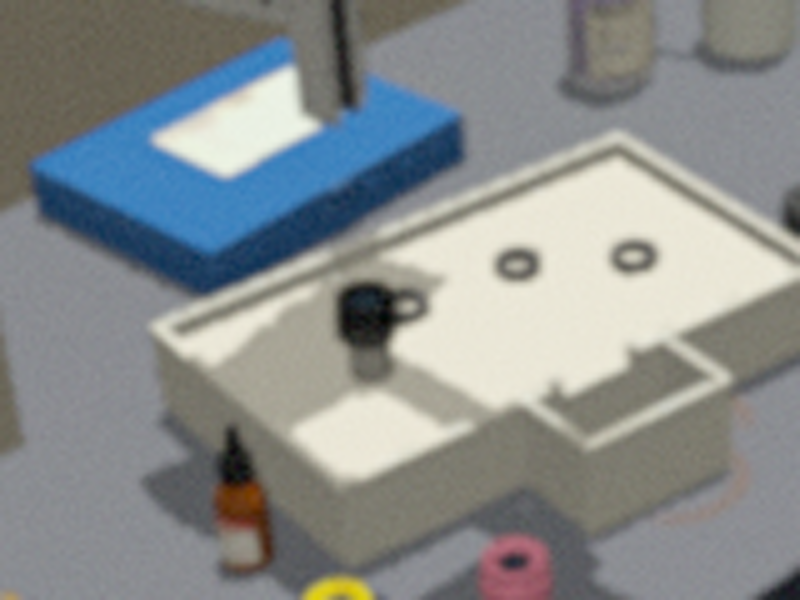

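View pics/t2.png

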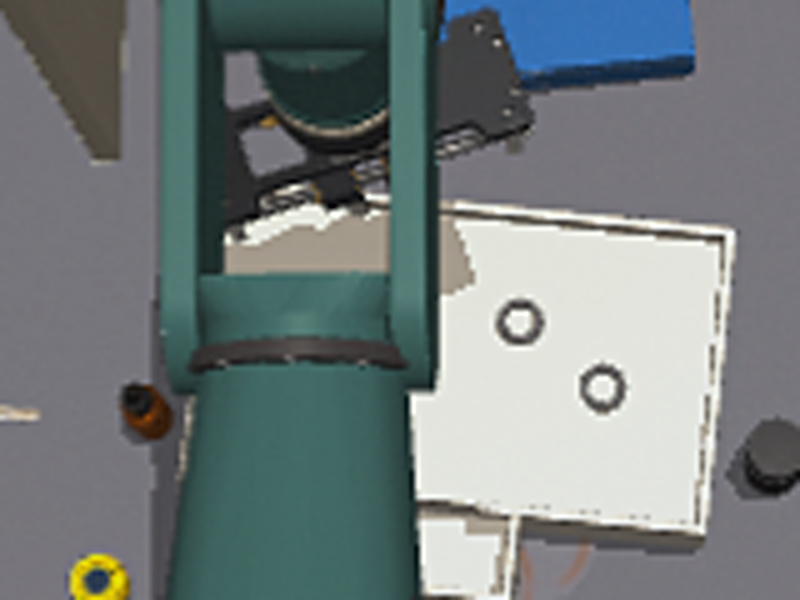

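>>> move_arm:
  deltas:
    - [[0, 0, 0], [0, 0, -3], 217]
    - [[0, 0, 0], [0, 0, -6], 217]
    - [[0, 0, 0], [0, 0, -8], 217]
    - [[0, 0, 0], [0, 0, -8.8], 217]
    - [[0, 0, 0], [0, 0, -8.8], 217]

```text
time: 2.92
eef_pos: [0.6578, 0.0585, 0.0619]
eef_rot: [0.417, -0.417, -0.571, 0.572]
force: [0.2, -0.5, -0.4]
gripper_width: 0.153
```

```bash
python3 st.py
python3 - <<'E'
from h import *
c=manip.camera('scene'); P=proj(c,[[.625,.05,.05]])[0]; u,v=P.astype(int)
save('s3.png',cv2.resize(c['img'][v-30:v+30,u-40:u+40],(800,600),interpolation=cv2.INTER_CUBIC))
E
```

```text
2.92 pos [0.6578 0.0585 0.0619] zhead -162.28 tilt [-0.001 -1.     0.001] F [ 0.23 -0.52 -0.38] w 14.4 q [ 0.    0.39  1.28 -0.    1.48 -1.88]
```

View pics/s3.png

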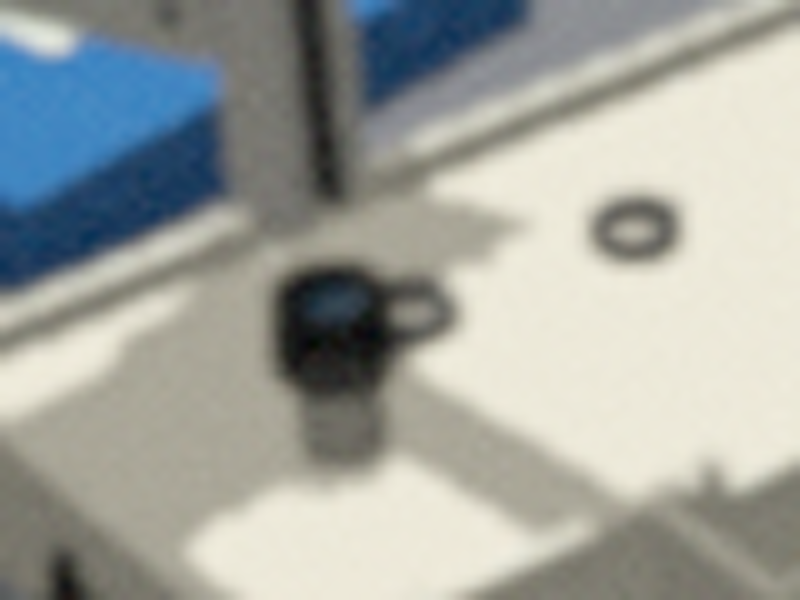

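```bash
python3 st.py
python3 - <<'E'
from h import *
for i in range(3):
    manip.camera('top'); s=manip.get_state(); print(s['eef_pos'],s['qpos'])
E
```

```text
2.98 pos [0.6584 0.0585 0.0629] zhead -162.28 tilt [-0.001 -1.    -0.   ] F [-0.28  0.35 -0.06] w 14.0 q [ 0.    0.39  1.27 -0.    1.48 -1.88]
[0.65875388 0.05840234 0.06337009] [ 3.29106381e-03  3.87411397e-01  1.27339824e+00 -1.02164015e-03
  1.47914568e+00 -1.87651781e+00]
[0.65888422 0.05835341 0.06353082] [ 3.23088064e-03  3.87315152e-01  1.27319950e+00 -1.04870840e-03
  1.47909599e+00 -1.87655939e+00]
[0.65884855 0.05830031 0.06349422] [ 3.15583321e-03  3.87297497e-01  1.27329808e+00 -1.05854854e-03
  1.47907339e+00 -1.87652398e+00]
```

>>> move_arm:
  deltas:
    - [[0, 0, 0], [-0.2, 0.25, -0.15], 217]
    - [[0, 0, 0], [-0.2, 0.25, -0.15], 217]
    - [[0, 0, 0], [-1.2, -0.07, -0.15], 217]
    - [[0, 0, 0], [-2.2, -0.38, -0.15], 217]
    - [[0, 0, 0], [-3.2, -0.7, -0.15], 217]
    - [[0, 0, 0], [-4.1, -1.0, -0.15], 217]
    - [[0, 0, 0], [-5.1, -1.32, -0.15], 217]
    - [[0, 0, 0], [-6.1, -1.64, -0.15], 217]
    - [[0, 0, 0], [-7.1, -1.95, -0.15], 217]
    - [[0, 0, 0], [-8.1, -2.27, -0.15], 217]

```text
time: 4.38
eef_pos: [0.5772, 0.0354, 0.062]
eef_rot: [-0.416, 0.418, 0.571, -0.571]
force: [-0.0, 0.2, -1.1]
gripper_width: 0.149
```

```bash
python3 st.py
python3 - <<'E'
from h import *
c=manip.camera('scene'); P=proj(c,[[.53,.025,.05]])[0]; u,v=P.astype(int)
save('s4.png',cv2.resize(c['img'][v-45:v+45,u-60:u+60],(800,600),interpolation=cv2.INTER_CUBIC))
E
python3 st.py
```

```text
4.38 pos [0.5772 0.0354 0.062 ] zhead -162.3 tilt [-0.002 -1.    -0.002] F [-0.02  0.24 -1.12] w 14.0 q [-0.04  0.21  1.5  -0.    1.43 -1.92]
4.42 pos [0.576  0.0351 0.062 ] zhead -162.31 tilt [-0.001 -1.    -0.   ] F [-0.71 -0.22 -0.24] w 13.8 q [-0.04  0.21  1.5  -0.    1.43 -1.92]
```

View pics/s4.png

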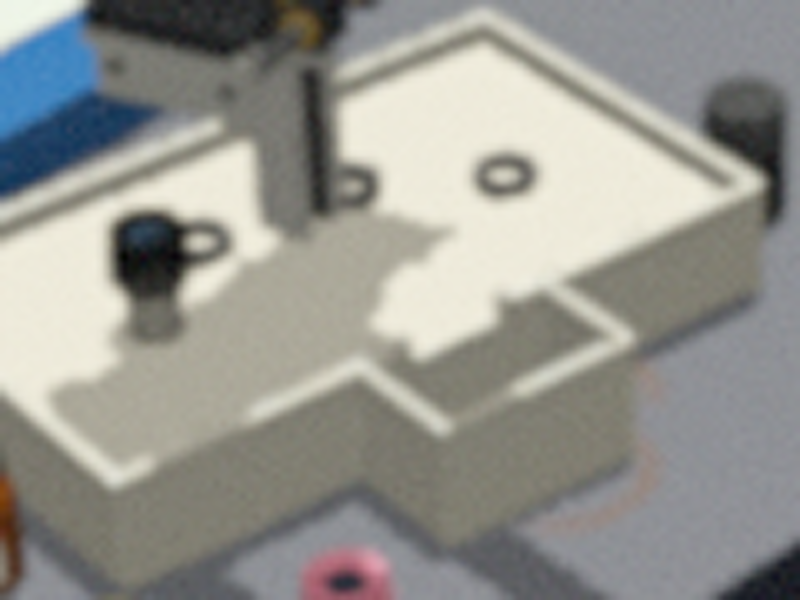

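Run:
```python
from h import *
c=manip.camera('scene'); s=manip.get_state(); p=s['eef_pos']; print(p)
Q=proj(c,[p-[0,0,.014],p-[0,0,.0],p+[0,0,.05],[.6254,.0508,.049],[.53,.025,.05],[.5384,.023,.049]]); print(Q)
u,v=Q[4].astype(int); print((Q-[u-60,v-45]+.5)*800/120)
P=cloud(c); 
for a,b in((205,240),(290,225),(225,240),(200,330),(320,200),(265,200)):
    print(a,b,P[int(v-45+b/6.667),int(u-60+a/6.667)].round(3))
c=manip.camera('top'); save('t4.png',cv2.resize(c['img'][140:270,190:340],None,fx=5,fy=5,interpolation=cv2.INTER_CUBIC))
```

```text
[0.57686673 0.03531171 0.06204079]
[[228.68113518 220.65208444]
 [228.3357055  216.27029988]
 [227.07593979 200.23699077]
 [212.44702707 215.94057288]
 [243.4392354  225.14780473]
 [241.84264092 223.93216799]]
[[307.87423453 274.34722961]
 [305.57136999 245.13533255]
 [297.17293191 138.24660514]
 [199.64684712 242.9371525 ]
 [406.26156935 304.31869819]
 [395.61760614 296.21445324]]
205 240 [0.632 0.044 0.046]
290 225 [0.566 0.051 0.085]
225 240 [0.627 0.037 0.044]
200 330 [0.586 0.087 0.043]
320 200 [0.578 0.027 0.08 ]
265 200 [0.575 0.056 0.096]
```

View pics/t4.png

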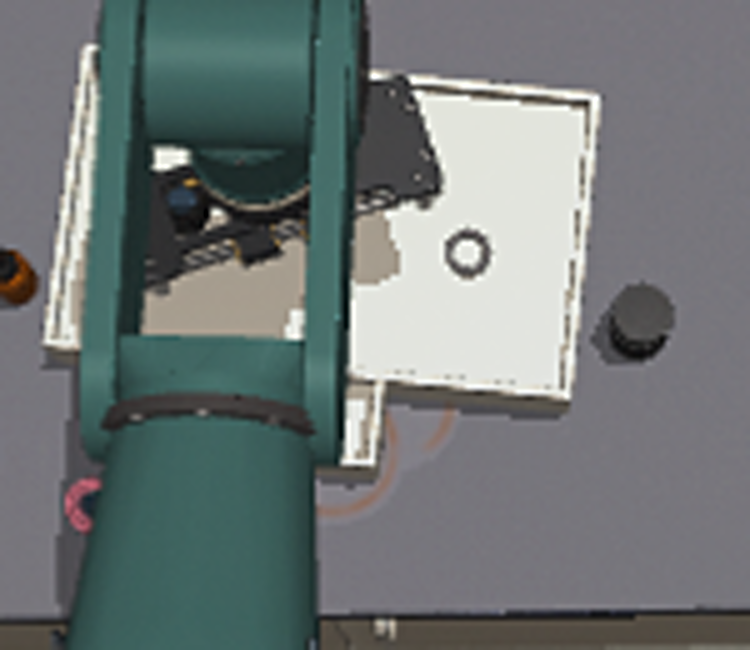

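Run:
```python
from h import *
c=manip.camera('scene'); p=manip.get_state()['eef_pos']
P=cloud(c); im=c['img']
for r in range(198,226):
    print(r,' '.join('%4d'%(1000*P[r,q,2]) if P[r,q,2]==P[r,q,2] else '  --' for q in range(218,240)))
print('x at');
for r in range(206,220,3): print(r,[tuple((1000*P[r,q,:2]).round().tolist()) for q in (224,227,230,233)])
u,v=228,214
save('s5.png',cv2.resize(im[v-30:v+15,u-30:u+30],(800,600),interpolation=cv2.INTER_CUBIC))
```

```text
198  169  171  170  170  129  127  130  130  131  131  125  117  114  116  116  114  111   45   40   40   47   46
199   51   47  168  120  123  126  126  128  131  128  123  112  112  112  112  112  110   44   44   45   41   44
200   49   47   46  122  122  123  123  124  125  118  120  109  108  112  109  106  105   43   42   44   42   44
201   43   40   44  120  118  119  121  122  123  121  116  107  108  105  105  105  103   42   40   42   42   43
202   44   42   44  113  115  119  117  119  120  117  117  101  102  102  104  101   98   43   43   43   46   42
203   42   43   41  113  110  112  116  114  117  117  111  101   99  101  101  100   98   42   44   43   44   44
204   42   44   44  107  108  108  111  111  112  114  110   97   95   98   94   94   96   49   52   43   45   45
205   41   44   47  104  107  104  107  108  109  108  108  106   92   94   93   92   89   52   48   54   52   43
206   42   42   45  104  103  104  105  105  107  104  102  103   90   94   91   88   50   46   46   48   49   52
207   40   38   46  101  100  101  103  100  105  105  102   99   88   85 
[... 1719 characters left out ...]
   45   44   45   42   44   44
223   43   44   41   43   41   45   42   40   45   44   43   45   42   45   46   44   43   45   44   45   46   42
224   43   47   42   42   42   43   44   42   44   42   41   45   47   41   40   46   43   42   44   44   45   42
225   44   44   45   42   40   46   40   --   44   47   44   42   44   44   43   43   44   43   42   47   42   45
x at
206 [(570.0, 53.0), (565.0, 47.0), (576.0, 27.0), (574.0, 19.0)]
209 [(573.0, 51.0), (563.0, 49.0), (574.0, 30.0), (573.0, 21.0)]
212 [(570.0, 54.0), (568.0, 46.0), (577.0, 29.0), (570.0, 24.0)]
215 [(615.0, 19.0), (564.0, 50.0), (601.0, 9.0), (593.0, 5.0)]
218 [(601.0, 31.0), (595.0, 26.0), (592.0, 17.0), (582.0, 16.0)]
```

View pics/s5.png

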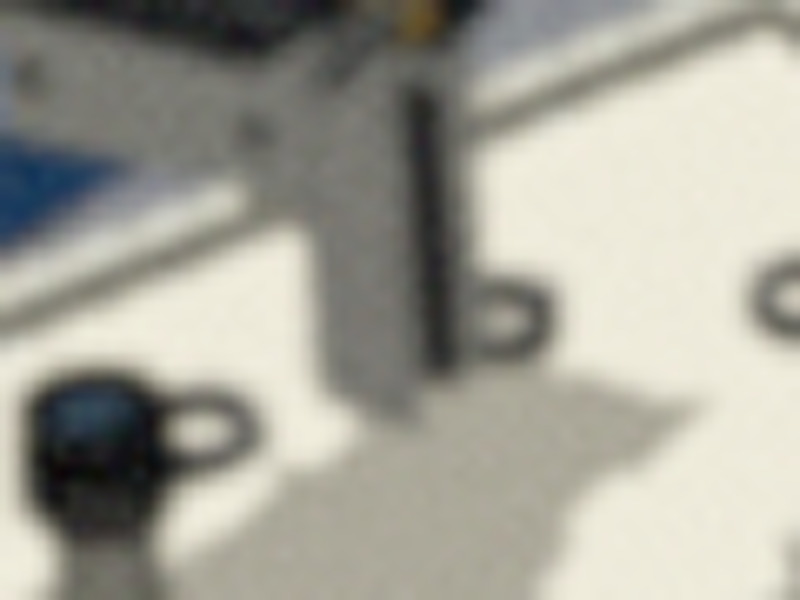

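>>> move_arm:
  deltas:
    - [[0, 0, 0], [0, 0, 0.8], 217]
    - [[0, 0, 0], [2.7, 0.85, 1], 217]
    - [[0, 0, 0], [5.4, 1.7, 1], 217]
    - [[0, 0, 0], [7.6, 2.5, 1], 217]
    - [[0, 0, 0], [8.0, 2.6, 0.5], 217]
    - [[0, 0, 0], [8.0, 2.6, -0.8], 217]
    - [[0, 0, 0], [8.0, 2.6, -1.5], 217]
    - [[0, 0, 0], [8.0, 2.6, -1.7], 217]
    - [[0, 0, 0], [8.0, 2.6, -1.7], 217]

```text
time: 5.7
eef_pos: [0.6575, 0.0614, 0.0451]
eef_rot: [-0.416, 0.418, 0.571, -0.571]
force: [0.6, 0.2, -1.0]
gripper_width: 0.149
```

```bash
cat > tip.py <<'E'
from h import *
c=manip.camera('scene'); s=manip.get_state(); p=s['eef_pos']; P=cloud(c)
m=(np.abs(P[...,0]-p[0])<.03)&(np.abs(P[...,1]-p[1])<.035)&(P[...,2]>p[2]-.03)&(P[...,2]>.052)&(P[...,2]<.3)
d=np.where(np.linalg.norm(P[...,:2]-[.594,.099],axis=2)<.02,0,1)
z=P[m&(d>0)][:,2]; print(p.round(4),'low tip pts',np.sort(z)[:12].round(3))
u,v=proj(c,[p-[0,0,.01]])[0].astype(int)
save('tip.png',cv2.resize(c['img'][v-30:v+30,u-40:u+40],(800,600),interpolation=cv2.INTER_CUBIC))
E
python3 st.py; python3 tip.py; python3 st.py
```

```text
5.7 pos [0.6575 0.0614 0.0451] zhead -162.32 tilt [-0.002 -1.    -0.002] F [ 0.58  0.19 -0.99] w 14.0 q [ 0.01  0.4   1.3  -0.    1.44 -1.87]
[0.6578 0.0614 0.0455] low tip pts [0.052 0.053 0.053 0.053 0.054 0.054 0.055 0.055 0.055 0.055 0.056 0.056]
5.75 pos [0.6578 0.0614 0.0455] zhead -162.32 tilt [-0.002 -1.    -0.003] F [-0.1  -1.06  0.45] w 13.9 q [ 0.01  0.4   1.3  -0.    1.44 -1.87]
```

View pics/tip.png

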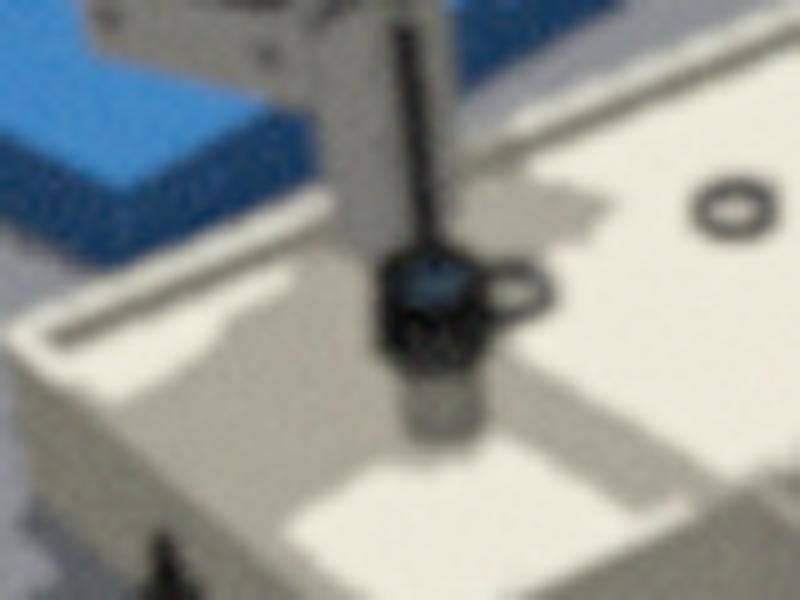

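>>> move_arm:
  deltas:
    - [[0, 0, 0], [0, 0, -0.25], 217]
    - [[0, 0, 0], [0, 0, -0.5], 217]
    - [[0, 0, 0], [0, 0, -0.5], 217]

```text
time: 6.12
eef_pos: [0.6576, 0.0614, 0.0402]
eef_rot: [-0.416, 0.418, 0.571, -0.571]
force: [-0.3, 0.0, 0.7]
gripper_width: 0.15
```

```bash
python3 tip.py; python3 st.py
```

```text
[0.6577 0.0614 0.0403] low tip pts [0.052 0.053 0.053 0.053 0.053 0.053 0.053 0.054 0.054 0.054 0.056 0.056]
6.17 pos [0.6577 0.0614 0.0403] zhead -162.31 tilt [-0.002 -1.    -0.002] F [-0.34  0.19  0.23] w 14.1 q [ 0.01  0.4   1.3  -0.    1.44 -1.87]
```

>>> move_arm:
  deltas:
    - [[0, 0, 0], [-0.9, -0.29, 0], 217]
    - [[0, 0, 0], [-1.8, -0.58, 0], 217]
    - [[0, 0, 0], [-2.7, -0.87, 0], 217]
    - [[0, 0, 0], [-3.6, -1.16, 0], 217]
    - [[0, 0, 0], [-4.5, -1.45, 0], 217]
    - [[0, 0, 0], [-5.4, -1.74, 0], 217]

```text
time: 6.92
eef_pos: [0.6031, 0.0438, 0.0404]
eef_rot: [-0.416, 0.418, 0.571, -0.571]
force: [-0.9, 0.0, -0.5]
gripper_width: 0.151
```

```bash
python3 tip.py; python3 st.py
```

```text
[0.602  0.0435 0.0403] low tip pts [0.052 0.052 0.052 0.052 0.053 0.053 0.053 0.053 0.053 0.053 0.053 0.053]
6.97 pos [0.602  0.0435 0.0403] zhead -162.33 tilt [-0.002 -1.    -0.001] F [-0.5  -0.5  -0.63] w 14.0 q [-0.02  0.28  1.46 -0.    1.4  -1.9 ]
```

View pics/tip.png

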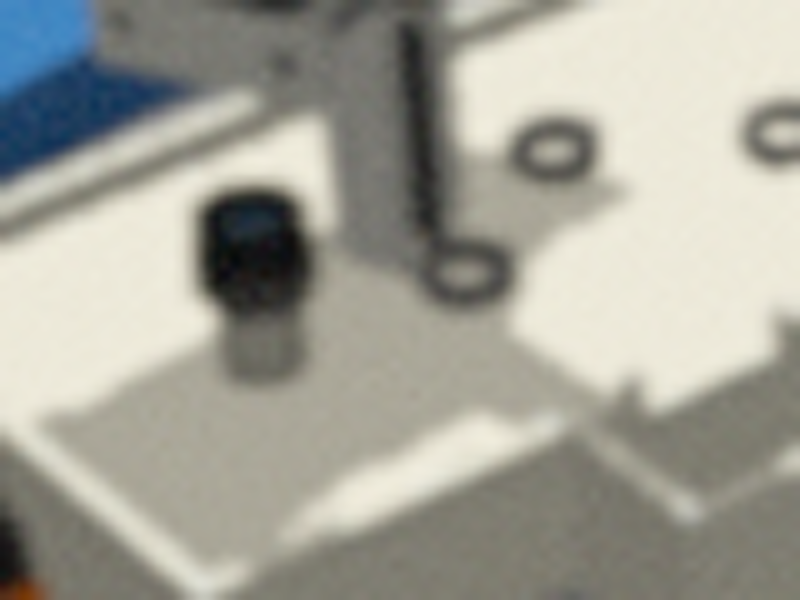

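>>> move_arm:
  deltas:
    - [[0, 0, 0], [-0.9, -0.29, 0], 217]
    - [[0, 0, 0], [-1.8, -0.58, 0], 217]
    - [[0, 0, 0], [-2.7, -0.87, 0], 217]
    - [[0, 0, 0], [-3.6, -1.16, 0], 217]
    - [[0, 0, 0], [-4.4, -1.42, 0], 217]
    - [[0, 0, 0], [-4.4, -1.42, 0], 217]

```text
time: 7.72
eef_pos: [0.5574, 0.0291, 0.0403]
eef_rot: [0.417, -0.418, -0.571, 0.571]
force: [0.1, 0.2, -0.5]
gripper_width: 0.15
```

```bash
cat > ring.py <<'E'
from h import *
import sys
G=np.array([.5036,.0271]); th=-.1168; ca,sa=np.cos(th),np.sin(th)
def T(w): d=np.array(w)[:2]-G; return 1e3*np.array([ca*d[0]+sa*d[1],-sa*d[0]+ca*d[1]])
def W(t,z=.049): return np.array([G[0]+(ca*t[0]-sa*t[1])/1e3,G[1]+(sa*t[0]+ca*t[1])/1e3,z])
c=manip.camera('scene'); s=manip.get_state()
M=R.from_quat(s['eef_rot'][[1,2,3,0]]).as_matrix(); h=np.degrees(np.arctan2(M[1,2],M[0,2]))%360
print('t',round(s['time'],2),'tcp',s['eef_pos'].round(4),'tray',T(s['eef_pos']).round(1),'head tray',round(h+6.69,1),'F',s['force'].round(1))
for d in manip.cut_out(c,'ring_a'):
    ys,xs=np.where(d['pixels']); w=plane(c,[[(xs.min()+xs.max())/2,(ys.min()+ys.max())/2]],.049)[0]
    print('ring conf',round(d['confidence'],2),d['pixels'].sum(),w.round(4),'tray',T(w).round(1))
u,v=proj(c,[W([30,0])])[0].astype(int); S=8
im=cv2.resize(c['img'][v-37:v+38,u-50:u+50],(800,600),interpolation=cv2.INTER_CUBIC)
def dr(P,col,z=.045):
    q=(proj(c,[W(t,z) for t in P])-[u-50,v-37]+.5)*S-.5; cv2.polylines(im,[q.round().astype(int)],False,col,1)
dr([(0,-21),(0,21)],(0,200,0)); dr([(0,0),(120,0)],(0,200,0))
if len(sys.argv)>3:
    t=np.array([float(sys.argv[2]),float(sys.argv[3])]); a=np.linspace(0,6.28,40); dr(np.c_[t[0]+14*np.cos(a),t[1]+14*np.sin(a)],(255,0,0),.053)
save(sys.argv[1],im)
E
python3 ring.py r1.png 35 0
```

```text
t 7.78 tcp [0.5578 0.0292 0.0404] tray [53.6  8.4] head tray 204.3 F [-0.2  0.   0.1]
ring conf 0.68 214 [0.6212 0.0804 0.049 ] tray [110.6  66.6]
ring conf 0.54 72 [0.5371 0.0254 0.049 ] tray [33.5  2.2]
```

View pics/r1.png

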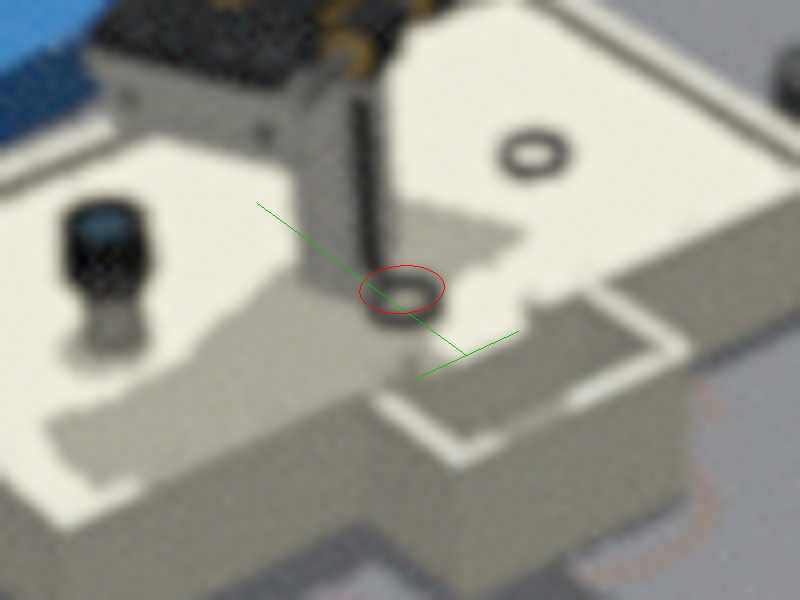

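```bash
cat > gz.py <<'E'
from h import *
import sys
sys.argv=['x','_.png']
exec(open('ring.py').read().split("c=manip")[0])
c=manip.camera('scene')
u,v=proj(c,[W([-10,0])])[0].astype(int); S=14
im=cv2.resize(c['img'][v-21:v+21,u-28:u+28],None,fx=S,fy=S,interpolation=cv2.INTER_CUBIC)
def dr(P,col,z=.045):
    q=(proj(c,[W(t,z) for t in P])-[u-28,v-21]+.5)*S-.5; cv2.polylines(im,[q.round().astype(int)],False,col,1)
dr([(-6,47),(-58,47),(-58,-47),(-6,-47)],(255,0,0),.057)
dr([(-6,-120),(-6,120)],(255,0,0),.057); dr([(-53,42),(-53,-42)],(255,0,0),.057)
for y in(-25,25): dr([(-3,y),(-3,y)],(0,0,255),.045); dr([(-3,y)]*2+[(-3,y)],(0,0,255)); 
for y in(-25,-21,21,25):
    q=(proj(c,[W([-3,y],.045),W([-3,y],.059)])-[u-28,v-21]+.5)*S; cv2.line(im,*[tuple(int(a) for a in k) for k in q],(0,0,255),1)
dr([(0,-21),(0,21)],(0,200,0))
save('gz.png',im)
E
python3 gz.py
```

```text
(no output)
```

View pics/gz.png

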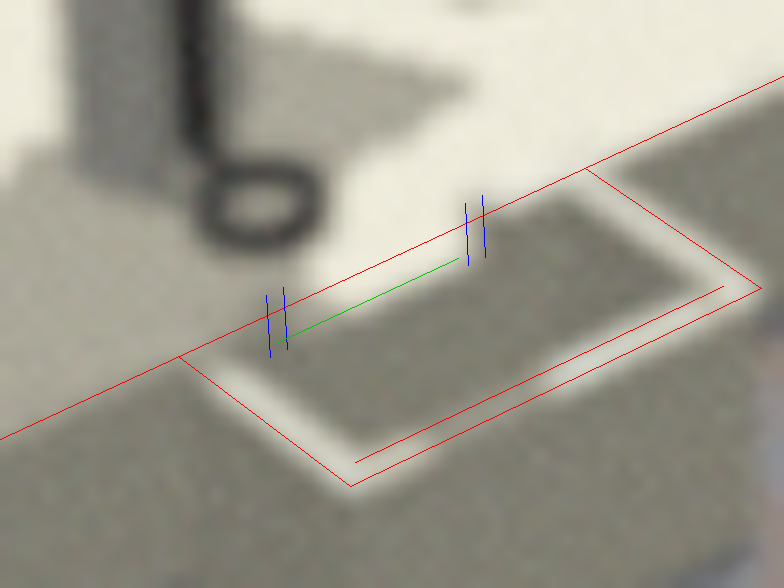

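>>> move_arm:
  deltas:
    - [[0, 0, -6], [0.04, -0.2, 0], 217]
    - [[0, 0, -12], [0.07, -0.42, 0], 217]
    - [[0, 0, -18], [0.08, -0.64, 0], 217]
    - [[0, 0, -24.3], [0.06, -0.85, 0], 217]
    - [[0, 0, -24.3], [0.06, -0.85, 0], 217]
    - [[0, 0, -24.3], [-0.54, -0.78, 0], 217]
    - [[0, 0, -24.3], [-1.13, -0.71, 0], 217]

```text
time: 8.75
eef_pos: [0.5465, 0.0224, 0.0404]
eef_rot: [-0.527, 0.528, 0.47, -0.471]
force: [0.1, -0.4, 0.0]
gripper_width: 0.146
```

```bash
python3 ring.py r2.png 20 0
```

```text
t 8.8 tcp [0.5457 0.0225 0.0403] tray [42.4  0.4] head tray 180.1 F [ 0.3 -0.4 -0.2]
ring conf 0.37 48 [ 0.5715 -0.0669  0.049 ] tray [ 78.4 -85.4]
```

View pics/r2.png

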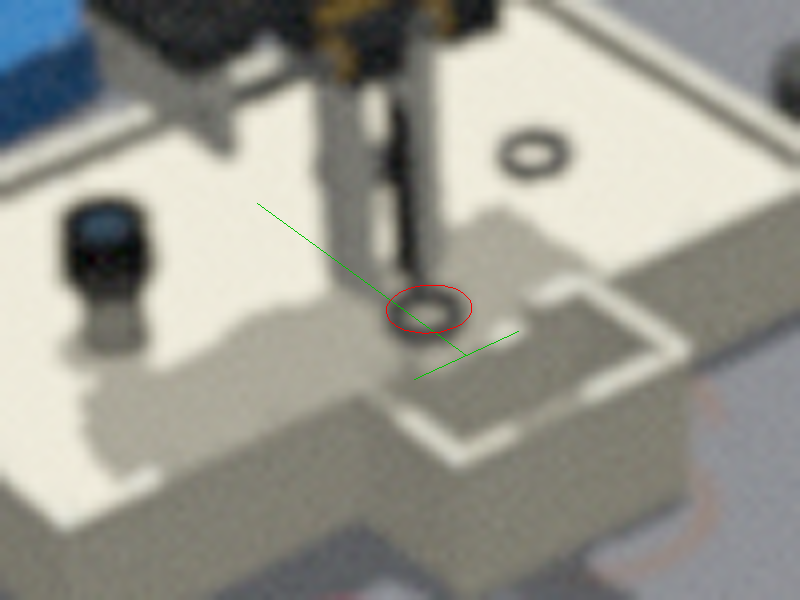

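>>> move_arm:
  deltas:
    - [[0, 0, 0], [-0.5, 0.05, 0], 217]
    - [[0, 0, 0], [-1.0, 0.1, 0], 217]
    - [[0, 0, 0], [-1.5, 0.15, 0], 217]
    - [[0, 0, 0], [-2.0, 0.2, 0], 217]
    - [[0, 0, 0], [-2.5, 0.25, 0], 217]
    - [[0, 0, 0], [-3.0, 0.31, 0], 217]
    - [[0, 0, 0], [-3.4, 0.36, 0], 217]
    - [[0, 0, 0], [-3.4, 0.36, 0], 217]

```text
time: 9.85
eef_pos: [0.5117, 0.0261, 0.0402]
eef_rot: [-0.527, 0.528, 0.47, -0.471]
force: [0.5, 1.1, -0.4]
gripper_width: 0.149
```

```bash
python3 ring.py r3.png
```

```text
t 9.9 tcp [0.512  0.0261 0.0403] tray [ 8.4 -0. ] head tray 180.1 F [ 0.6 -0.   0.2]
ring conf 0.72 5441 [0.5431 0.0624 0.049 ] tray [35.1 39.7]
ring conf 0.52 180 [ 0.5111 -0.1506  0.049 ] tray [  28.2 -175.6]
```

View pics/r3.png

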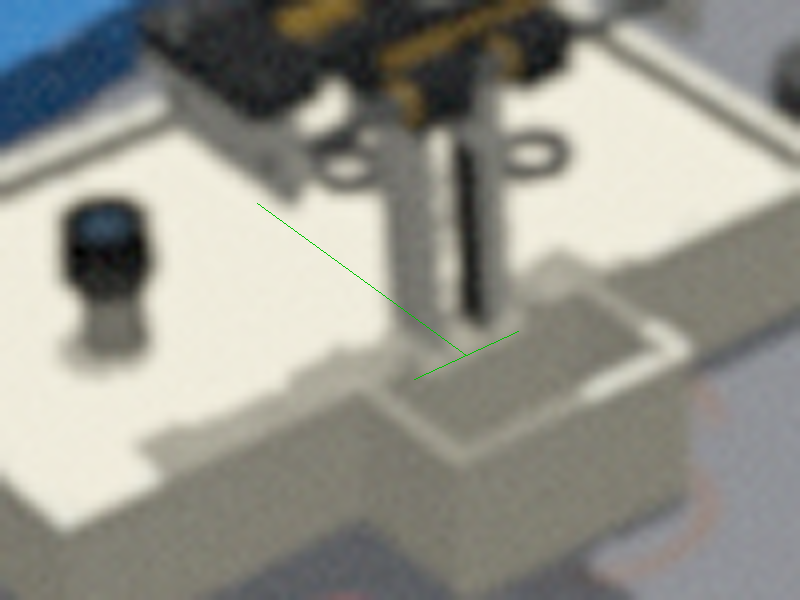

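>>> move_arm:
  deltas:
    - [[0, 0, 0], [0.5, 0, 2], 217]
    - [[0, 0, -5], [2, -1, 4.5], 217]
    - [[0, 0, -10], [5, -2.4, 4.5], 217]
    - [[0, 0, -15], [8, -3.9, 4.5], 217]
    - [[0, 0, -20], [11, -5.4, 4.5], 217]
    - [[0, 0, -23.6], [12.8, -6.2, 4.5], 217]
    - [[0, 0, -23.6], [12.8, -6.2, 3], 217]
    - [[0, 0, -23.6], [12.8, -6.2, 1.5], 217]
    - [[0, 0, -23.6], [12.8, -6.2, 0.9], 217]
    - [[0, 0, -23.6], [12.8, -6.2, 0.9], 217]

```text
time: 11.2
eef_pos: [0.6389, -0.0354, 0.0482]
eef_rot: [0.613, -0.613, -0.352, 0.354]
force: [0.3, -0.4, 0.2]
gripper_width: 0.147
```

```bash
python3 ring.py r4.png 112.6 -33.7
python3 - <<'E'
from h import *
c=manip.camera('top'); save('t5.png',cv2.resize(c['img'][140:270,190:340],None,fx=5,fy=5,interpolation=cv2.INTER_CUBIC))
E
```

```text
t 11.25 tcp [ 0.6396 -0.0356  0.0492] tray [142.4 -46.4] head tray 156.5 F [0.3 0.5 0.3]
ring conf 0.5 56 [ 0.6119 -0.0193  0.049 ] tray [112.9 -33.5]
```

View pics/r4.png

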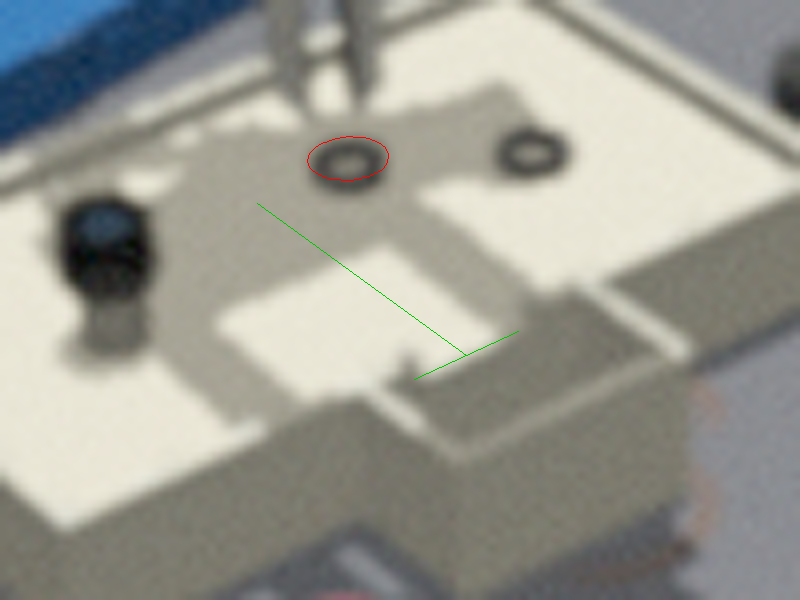

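View pics/t5.png

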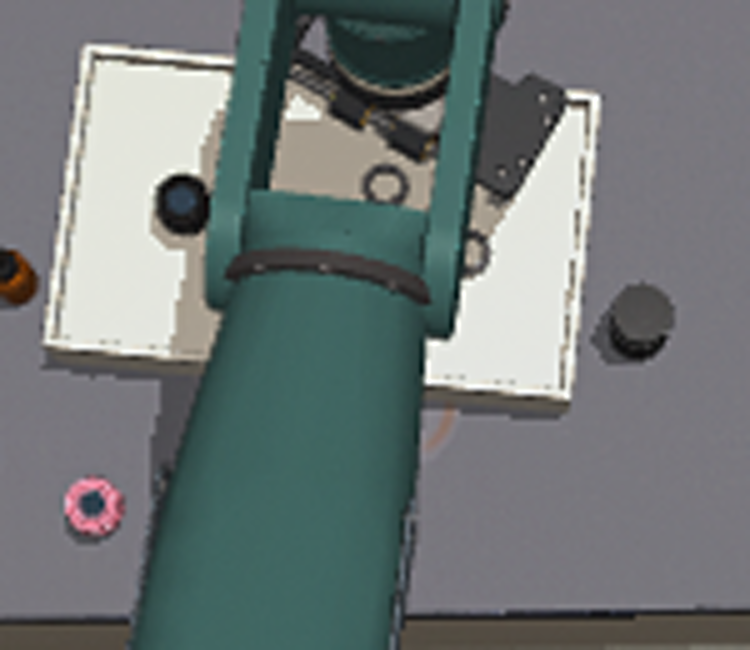

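>>> move_arm:
  deltas:
    - [[0, 0, 0], [0, 0, -0.9], 217]
    - [[0, 0, 0], [0, 0, -0.9], 217]
    - [[0, 0, 0], [-0.84, 0.48, -0.9], 217]
    - [[0, 0, 0], [-1.68, 0.97, -0.9], 217]
    - [[0, 0, 0], [-2.51, 1.45, -0.9], 217]
    - [[0, 0, 0], [-3.35, 1.94, -0.9], 217]
    - [[0, 0, 0], [-4.19, 2.42, -0.9], 217]
    - [[0, 0, 0], [-5.03, 2.91, -0.9], 217]
    - [[0, 0, 0], [-5.87, 3.4, -0.9], 217]
    - [[0, 0, 0], [-6.7, 3.88, -0.9], 217]
    - [[0, 0, 0], [-7.54, 4.37, -0.9], 217]
    - [[0, 0, 0], [-8.38, 4.85, -0.9], 217]

```text
time: 12.85
eef_pos: [0.556, 0.013, 0.0412]
eef_rot: [-0.612, 0.614, 0.353, -0.353]
force: [0.4, 0.3, 0.2]
gripper_width: 0.149
```

```bash
python3 ring.py r5.png 35 0
```

```text
t 12.9 tcp [0.555  0.0137 0.041 ] tray [52.6 -7.3] head tray 156.6 F [ 0.  -0.8 -0.7]
```

View pics/r5.png

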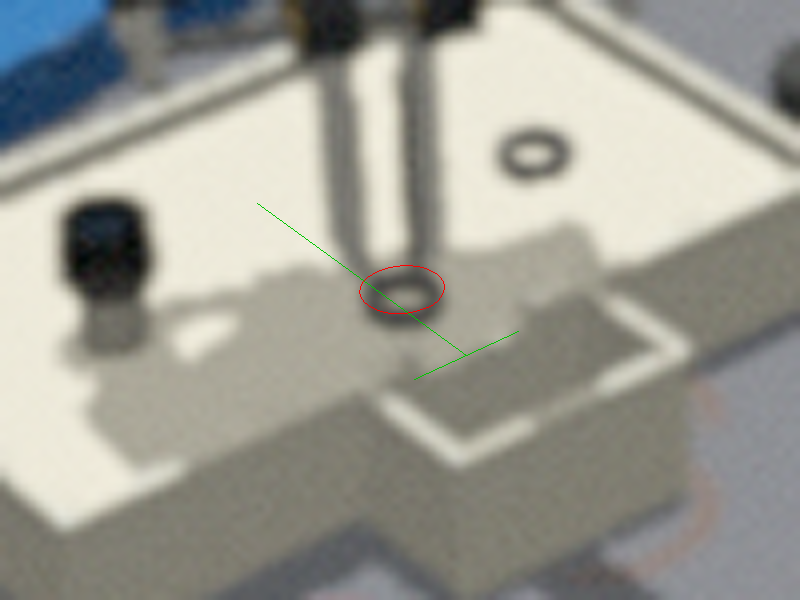

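>>> move_arm:
  deltas:
    - [[0, 0, 6], [0.1, 0.18, 0], 217]
    - [[0, 0, 12], [0.17, 0.37, 0], 217]
    - [[0, 0, 18], [0.22, 0.54, 0], 217]
    - [[0, 0, 23.4], [0.26, 0.7, 0], 217]
    - [[0, 0, 23.4], [0.26, 0.7, 0], 217]
    - [[0, 0, 23.4], [-0.4, 0.78, 0], 217]
    - [[0, 0, 23.4], [-1.05, 0.85, 0], 217]
    - [[0, 0, 23.4], [-1.6, 0.92, 0], 217]

```text
time: 13.95
eef_pos: [0.539, 0.0226, 0.0411]
eef_rot: [-0.528, 0.529, 0.47, -0.47]
force: [1.0, -0.2, 0.4]
gripper_width: 0.147
```

```bash
python3 ring.py r6.png 15 0
```

```text
t 14.0 tcp [0.5383 0.0227 0.041 ] tray [35.  -0.3] head tray 180.0 F [-0.5  0.6 -0.2]
ring conf 0.58 49 [ 0.5705 -0.0678  0.049 ] tray [ 77.5 -86.5]
ring conf 0.54 20 [0.5172 0.0261 0.049 ] tray [13.6  0.6]
```

View pics/r6.png

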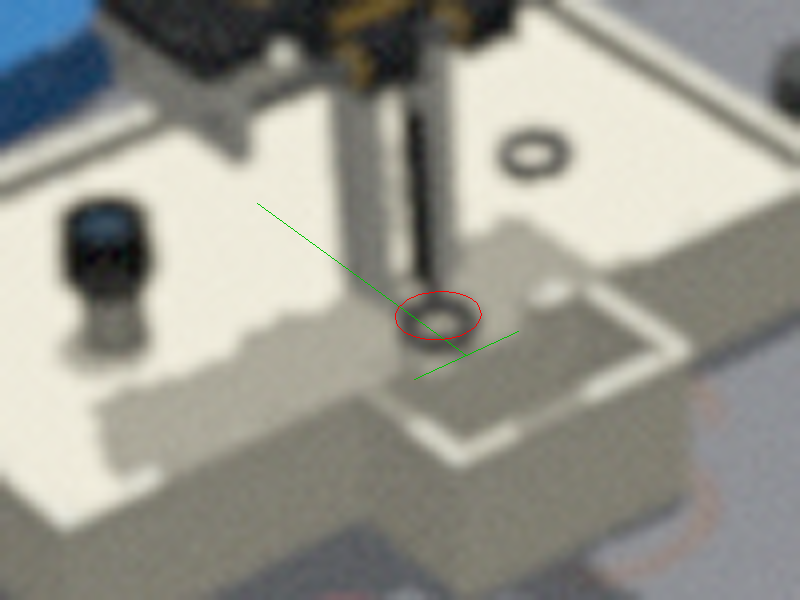

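Ring 2 sits in front of the gate at about (438,320); I push on 27 mm.

>>> move_arm:
  deltas:
    - [[0, 0, 0], [-0.5, 0.07, 0], 217]
    - [[0, 0, 0], [-1.0, 0.13, 0], 217]
    - [[0, 0, 0], [-1.5, 0.2, 0], 217]
    - [[0, 0, 0], [-2.0, 0.26, 0], 217]
    - [[0, 0, 0], [-2.7, 0.34, 0], 217]
    - [[0, 0, 0], [-2.7, 0.34, 0], 217]

```text
time: 14.8
eef_pos: [0.5111, 0.0262, 0.0409]
eef_rot: [-0.528, 0.529, 0.469, -0.47]
force: [-0.2, 0.2, 0.6]
gripper_width: 0.149
```

```bash
python3 ring.py r7.png
```

```text
t 14.85 tcp [0.5114 0.0261 0.041 ] tray [ 7.9 -0.1] head tray 180.0 F [ 1.  -1.3  0.2]
ring conf 0.71 181 [ 0.5111 -0.1506  0.049 ] tray [  28.2 -175.6]
```

View pics/r7.png

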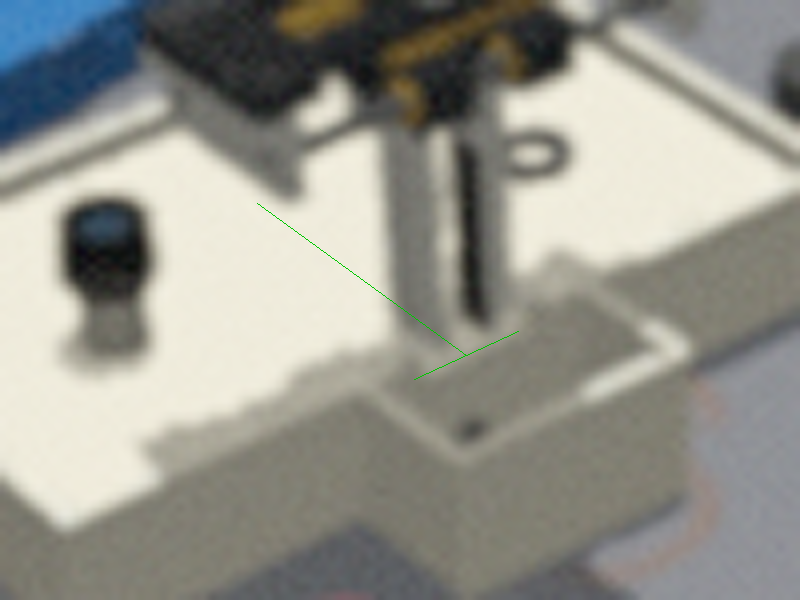

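>>> move_arm:
  deltas:
    - [[0, 0, 0], [0.5, 0, 2], 217]
    - [[0, 0, -9], [1.5, -1.5, 4.5], 217]
    - [[0, 0, -19], [2.5, -4, 4.5], 217]
    - [[0, 0, -29], [4, -7, 4.5], 217]
    - [[0, 0, -39], [5.5, -10, 4.5], 217]
    - [[0, 0, -49], [6.8, -12.7, 4.5], 217]
    - [[0, 0, -59], [6.8, -12.7, 4.5], 217]
    - [[0, 0, -66.9], [6.8, -12.7, 3.5], 217]
    - [[0, 0, -66.9], [6.8, -12.7, 2], 217]
    - [[0, 0, -66.9], [6.8, -12.7, 0.9], 217]
    - [[0, 0, -66.9], [6.8, -12.7, 0.9], 217]

```text
time: 16.27
eef_pos: [0.5785, -0.1006, 0.0481]
eef_rot: [0.7, -0.7, -0.1, 0.103]
force: [-0.1, 0.6, -0.3]
gripper_width: 0.146
```

```bash
python3 ring.py r8.png 77.4 -87.9;  python3 - <<'E'
from h import *
c=manip.camera('top'); save('t6.png',cv2.resize(c['img'][140:270,190:340],None,fx=5,fy=5,interpolation=cv2.INTER_CUBIC))
E
```

```text
t 16.32 tcp [ 0.5792 -0.1007  0.0492] tray [  89.9 -118.1] head tray 113.1 F [0.  0.3 0.5]
ring conf 0.57 14 [ 0.5715 -0.0669  0.049 ] tray [ 78.4 -85.4]
```

View pics/r8.png

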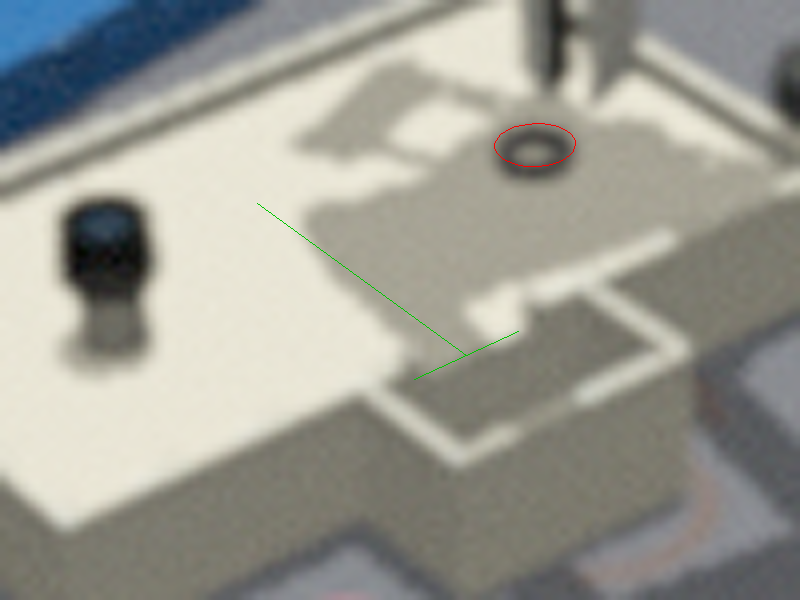

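View pics/t6.png

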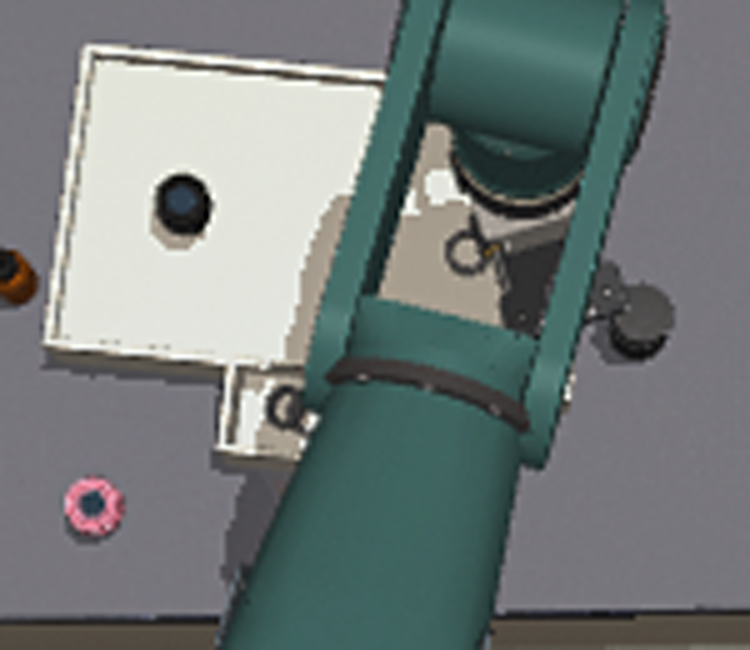

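>>> move_arm:
  deltas:
    - [[0, 0, 0], [0, 0, -0.85], 217]
    - [[0, 0, 0], [0, 0, -0.85], 217]
    - [[0, 0, 0], [-0.3, 1.04, -0.85], 217]
    - [[0, 0, 0], [-0.6, 2.08, -0.85], 217]
    - [[0, 0, 0], [-0.9, 3.11, -0.85], 217]
    - [[0, 0, 0], [-1.21, 4.15, -0.85], 217]
    - [[0, 0, 0], [-1.51, 5.19, -0.85], 217]
    - [[0, 0, 0], [-1.81, 6.23, -0.85], 217]
    - [[0, 0, 0], [-2.11, 7.27, -0.85], 217]
    - [[0, 0, 0], [-2.42, 8.3, -0.85], 217]
    - [[0, 0, 0], [-2.72, 9.3, -0.85], 217]
    - [[0, 0, 0], [-3.0, 10.2, -0.85], 217]

```text
time: 17.92
eef_pos: [0.5498, 0.0017, 0.042]
eef_rot: [-0.699, 0.7, 0.101, -0.101]
force: [0.2, -0.5, -1.6]
gripper_width: 0.149
```

```bash
python3 ring.py r9.png 40 0
```

```text
t 17.98 tcp [0.5494 0.0028 0.0419] tray [ 48.3 -18.8] head tray 113.1 F [-0.   0.9  0.2]
ring conf 0.43 64 [0.5425 0.024  0.049 ] tray [39.   1.5]
```

View pics/r9.png

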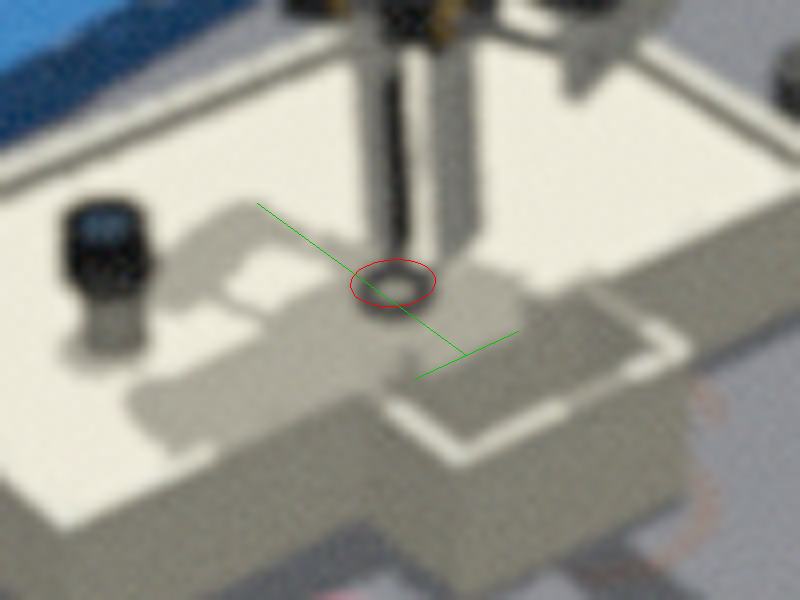

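>>> move_arm:
  deltas:
    - [[0, 0, 0], [0.36, -1.2, 0], 217]
    - [[0, 0, 10.5], [0.91, -0.97, 0], 217]
    - [[0, 0, 21], [1.44, -0.62, 0], 217]
    - [[0, 0, 31.5], [1.91, -0.16, 0], 217]
    - [[0, 0, 42], [2.29, 0.38, 0], 217]
    - [[0, 0, 52.5], [2.54, 0.96, 0], 217]
    - [[0, 0, 62], [2.67, 1.5, 0], 217]
    - [[0, 0, 66.9], [2.68, 1.6, 0], 217]
    - [[0, 0, 66.9], [2.68, 1.6, 0], 217]

```text
time: 19.15
eef_pos: [0.5767, 0.0171, 0.0418]
eef_rot: [-0.528, 0.529, 0.47, -0.47]
force: [0.5, -1.0, -0.4]
gripper_width: 0.148
```

```bash
python3 ring.py r10.png 40 0
```

```text
t 19.2 tcp [0.5767 0.0172 0.0418] tray [73.7 -1.3] head tray 179.9 F [-0.   0.3  0.2]
ring conf 0.56 251 [0.5496 0.2175 0.049 ] tray [ 23.5 194.5]
ring conf 0.38 53 [0.5435 0.0249 0.049 ] tray [39.9  2.5]
```

View pics/r10.png

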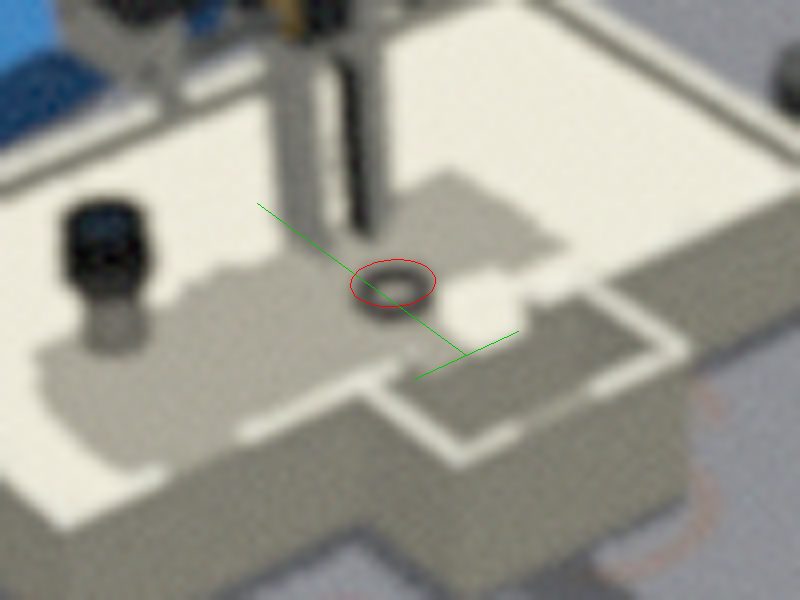

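>>> move_arm:
  deltas:
    - [[0, 0, 0], [0, 0.18, 0], 217]
    - [[0, 0, 0], [-0.64, 0.25, 0], 217]
    - [[0, 0, 0], [-1.28, 0.32, 0], 217]
    - [[0, 0, 0], [-1.92, 0.4, 0], 217]
    - [[0, 0, 0], [-2.56, 0.47, 0], 217]
    - [[0, 0, 0], [-3.2, 0.54, 0], 217]
    - [[0, 0, 0], [-3.8, 0.6, 0], 217]
    - [[0, 0, 0], [-4.3, 0.66, 0], 217]

```text
time: 20.25
eef_pos: [0.5332, 0.024, 0.0419]
eef_rot: [-0.528, 0.529, 0.47, -0.47]
force: [0.8, 0.2, 0.8]
gripper_width: 0.147
```

```bash
python3 ring.py r11.png 11 0
```

```text
t 20.3 tcp [0.5327 0.0241 0.0418] tray [29.3  0.4] head tray 179.9 F [-1.5 -0.   0.5]
ring conf 0.48 190 [ 0.5101 -0.1516  0.049 ] tray [  27.3 -176.7]
```

View pics/r11.png

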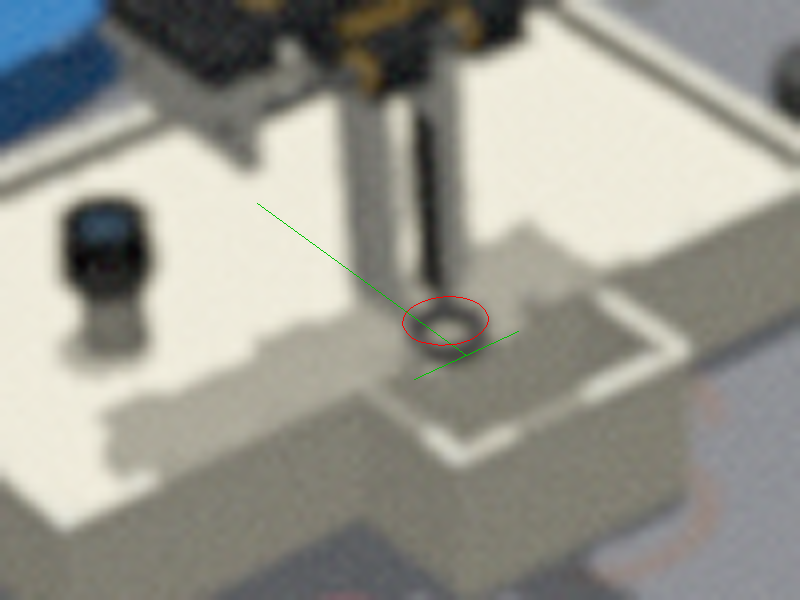

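Ring 3 at (450,325), centred on the gate. Push 21 mm further, then retract.

>>> move_arm:
  deltas:
    - [[0, 0, 0], [-0.5, 0.05, 0], 217]
    - [[0, 0, 0], [-1.0, 0.1, 0], 217]
    - [[0, 0, 0], [-1.5, 0.15, 0], 217]
    - [[0, 0, 0], [-2.1, 0.21, 0], 217]
    - [[0, 0, 0], [-2.1, 0.21, 0], 217]

```text
time: 20.98
eef_pos: [0.5115, 0.0262, 0.0417]
eef_rot: [-0.528, 0.529, 0.469, -0.47]
force: [-0.6, 0.9, 0.3]
gripper_width: 0.15
```

```bash
python3 ring.py r12.png
```

```text
t 21.02 tcp [0.5118 0.0261 0.0417] tray [ 8.2 -0. ] head tray 179.9 F [-0.2 -0.5 -0.2]
ring conf 0.37 27 [0.4752 0.0393 0.049 ] tray [-29.7   8.8]
```

View pics/r12.png

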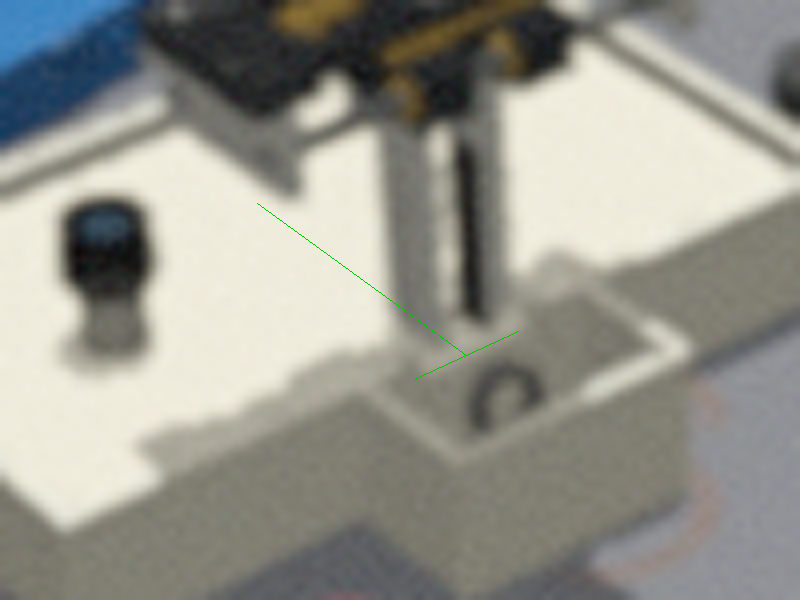

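>>> move_arm:
  deltas:
    - [[0, 0, 0], [0.5, 0, 2], 217]
    - [[0, 0, 0], [1, 0, 6], 217]
    - [[0, 0, 0], [1, -2, 11], 217]
    - [[0, 0, 0], [1, -6, 16], 217]
    - [[0, 0, 0], [0, -11, 20], 217]
    - [[0, 0, 0], [0, -16, 20], 217]
    - [[0, 0, 0], [0, -21, 20], 217]
    - [[0, 0, 0], [0, -26, 20], 217]
    - [[0, 0, 0], [0, -30, 20], 217]
    - [[0, 0, 0], [0, -30, 20], 217]
    - [[0, 0, 0], [0, -30, 20], 217]

```text
time: 22.45
eef_pos: [0.512, -0.2735, 0.2416]
eef_rot: [-0.529, 0.529, 0.47, -0.47]
force: [0.4, -0.2, -0.1]
gripper_width: 0.15
```

```bash
python3 ring.py r13.png; python3 m1.py|grep -v ring;  python3 - <<'E'
from h import *
c=manip.camera('top'); save('t7.png',cv2.resize(c['img'][140:270,190:340],None,fx=5,fy=5,interpolation=cv2.INTER_CUBIC))
E
```

```text
t 22.5 tcp [ 0.5121 -0.273   0.2418] tray [  43.4 -297.1] head tray 180.0 F [ 0.1  0.4 -0.2]
tray [ 0.5039  0.0278 -0.119 ] -6.820012767436617 137.52856209150326
eye [0.594 0.098 0.085] [80.9 80.6] 0.58 0.09741448508702999
eye [0.45  0.226 0.085] [-76.7 190.1] 0.55 0.05820243751303633fit.py:29: RuntimeWarning: invalid value encountered in scalar divide
  q=[u0+(w*uu).sum()/w.sum(),v0+(w*vv).sum()/w.sum()]
```

View pics/r13.png

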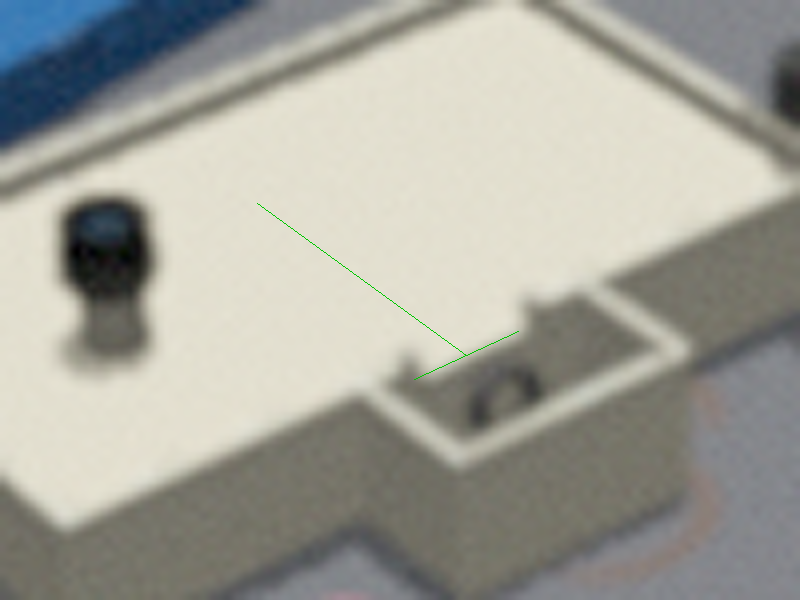

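View pics/t7.png

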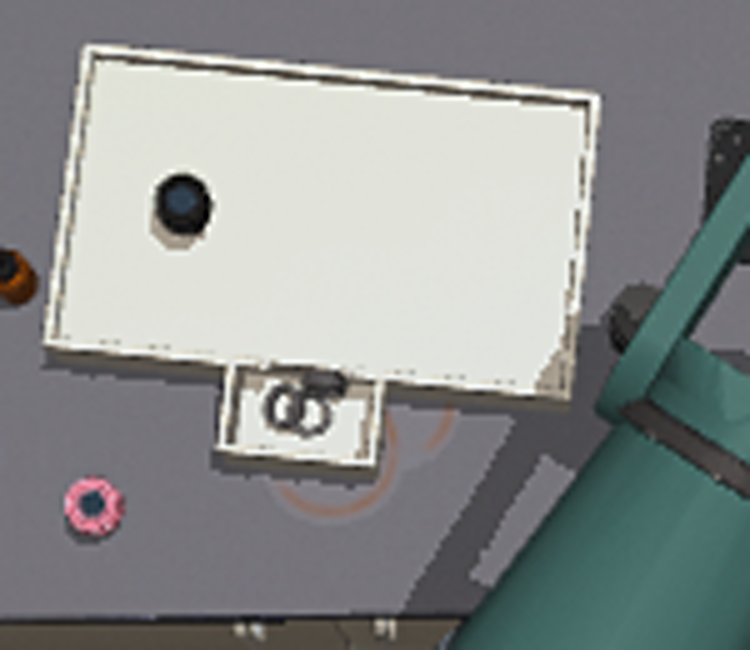

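Run:
```python
from h import *
exec(open('ring.py').read().split("c=manip")[0])
for k in range(2):
    c=manip.camera('top'); P=cloud(c); g=c['img'].mean(2)
    for r in range(211,228): print(r,' '.join(('*' if g[r,q]<120 else ' ')+'%3d'%(1000*P[r,q,2]) for q in range(240,264))) if k==0 else None
    m=(g<100); m[:211]=0; m[228:]=0; m[:,:240]=0; m[:,264:]=0
    Q=P[m]; print(len(Q),np.nanpercentile(Q[:,2],[50,90,100]).round(4),[T(q).round() for q in Q[np.argsort(-Q[:,2])[:4]]])
save('t8.png',cv2.resize(c['img'][205:235,232:272],(800,600),interpolation=cv2.INTER_CUBIC))
```

```text
211   42   44   57   42   46   41   40   40   38   46   41   41   40   46   41   37   44   46   42   43   47   38   42   40
212   56   54   63   59   42   45   46   41   45   43   40   37   40   38   45   43   46   45   44   42   44   42   44   41
213 * 52   56   55   63 * 45 * 28 * 31 * 41 * 36 * 39 * 40 * 41 * 43   41   45   41   48   44   40   58   58   45   43   42
214 *  0 *  2 * 43 * 49 * 12 * 11 * 15 * 12 * 22 * 21 * 16 * 29 * 27 * 31 * 30 * 30 * 32 * 36   57   61   53   56   59   52
215    3   -3    7    4    5    2    0   -2    8   -1 *  0 * 30 * 35 * 33 * 35 * 34 * 31 * 34 * 42   57   53   57   55   54
216    9    2    1    0    1    2   -4 * -1    3    2 * 24 * 31 * 36 * 29 * 39 * 37 * 33 * 43 * 34 * 39 * 41 *  9 * 47 * 42
217    0    6    0   -3    5 * 15 * 19 * 10 * 19   -6 * 21 * 31 * 22 * 18 * 14 * 13 * 12 * 33 * 34 * 25    4   -6    6    1
218    6    5    1    1 *  8 * 12 *  9 * 16 * 22 * 20 *  9 * 21 * 23 * 11 * 15 * 15 * 22 * 24 * 33    2    4    8   -3    6Traceback (most recent call last):
  File "<stdin>", line 5, in <module>
  File "<stdin>", line 5, in <genexpr>
ValueError: cannot convert float NaN to integer
```

>>> move_arm:
  deltas:
    - [[0, 0, 0], [0, 0, 0], 217]
    - [[0, 0, 0], [0, 0, 0], 217]
    - [[0, 0, 0], [0, 0, 0], 217]
    - [[0, 0, 0], [0, 0, 0], 217]
    - [[0, 0, 0], [0, 0, 0], 217]
    - [[0, 0, 0], [0, 0, 0], 217]

```text
time: 23.5
eef_pos: [0.5122, -0.273, 0.2421]
eef_rot: [-0.528, 0.529, 0.47, -0.47]
force: [-0.2, 0.0, 0.3]
gripper_width: 0.149
```

Run:
```python
from h import *
old=cv2.imread('pics/t7.png')
c=manip.camera('top'); new=cv2.cvtColor(cv2.resize(c['img'][140:270,190:340],None,fx=5,fy=5,interpolation=cv2.INTER_CUBIC),cv2.COLOR_RGB2BGR)
d=np.abs(old.astype(int)-new)[340:480,200:400].mean(2); print('diff slot mean/max',d.mean(),d.max())
P=cloud(c); g=c['img'].mean(2); m=(g<100); m[:215]=0; m[218:]=0; m[:,:250]=0; m[:,258:]=0
print(np.nanpercentile(P[m][:,2],[10,50,90]))
save('t8.png',cv2.resize(c['img'][205:235,232:272],(800,600),interpolation=cv2.INTER_CUBIC))
s=manip.camera('scene'); save('s8.png',cv2.resize(s['img'][150:330,100:340],(800,600),interpolation=cv2.INTER_CUBIC))
```

```text
diff slot mean/max 0.42988095238095236 2.3333333333333335
[0.01279662 0.03422783 0.039981  ]
```

View pics/t8.png

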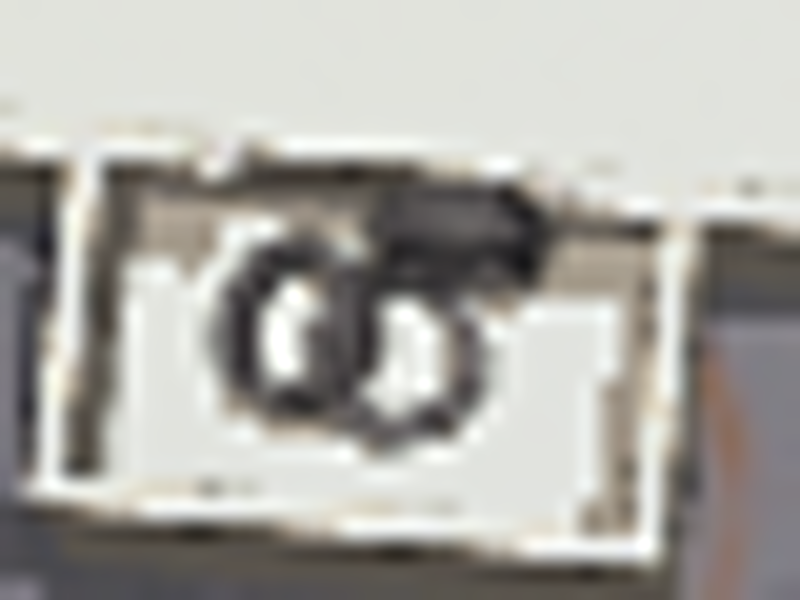

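View pics/s8.png

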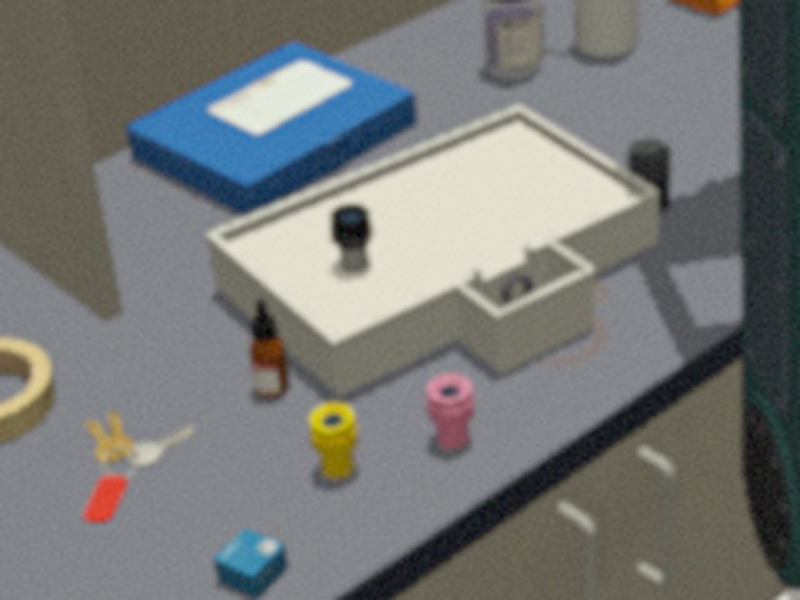

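```bash
python3 -c "
from cell import manip
print(manip.close_job())"
```

```text
the job is handed in; nothing more can be done
None
```

All three rings are in the catch slot. I pushed them along the deck one after another and through the gate, and each had dropped before I started the next. The job was handed in at about 23.6 s on the robot's clock.

**Last checks**
- **Rings:** the deck is clear. In the slot, two rings lie overlapping. The third rests on edge against the deck-side wall, its top about 35–40 mm above the worktop and so below the 45 mm deck. Two top pictures about 1 s apart showed nothing moving in the slot.
- **Eyepiece:** it is within about 1 mm of where it started, which is inside the measuring error.
- **Bystanders:** the oil bottle, canister and blue carton, and the pink and yellow look-alikes, looked undisturbed in the last pictures. I did not check the petri dish and specimen cup in the close-ups, but the arm only passed near that side at a height of 0.24 m.
- **Forces:** I saw only about 2 N of contact force throughout.

**What disagreed:** with the jaws nearly shut, the fingertips were about 8 mm above the reported TCP, not 14 mm ahead of it. Because of this my first push passed over ring 1 without touching it. I measured the offset in the depth picture, lowered the tool by about 22 mm and repeated the push.

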